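# Imprint a chip with a hand die on the sloping press stand

### The arm

A 6-joint arm with a two-finger parallel gripper is mounted at the origin on the work surface. World frame = base frame: x ahead of the robot, y to its left, z up, the work surface at z = 0. Lengths are in m, angles in rad, forces in N, time in s.
With the tool pointing down it reaches from about 0.225 to 0.875 m from the base axis. Payload 3.4 kg.
Tool frame: the origin (TCP) lies midway between the tips of the shut fingers; the grasp point (between the pads) lies 19 mm behind it (manip.pinch_z is the z of the grasp point in the tool frame, in m); z points along the fingers, x is the direction in which the jaws open and shut, and the axes are right-handed (so a half turn about z gives the same grasp; the last joint's range is limited). The gripper opens to 85 mm and grips with 20 to 120 N. Pads are 22 mm wide; open, the fingers measure 114 mm over their backs; the gripper's body (76 mm by 85 mm) begins 54 mm behind the grasp point. The pads swing forward as they close: fully open they stand 13 mm farther back than shut.
Start: joints at [-1.264, 0.276, 1.505, -0, 1.361, -0.121], TCP at [0.239, -0.523, 0.208] pointing down, gripper open.
Joint ranges: [-2.89, 2.89], [-0.75, 2.08], [0.22, 2.7], [-1.18, 4.32], [0.11, 2.71], [-2.7, 2.7]. Speed limits (rad/s): [2.57, 2.57, 3.14, 3.14, 3.14, 3.14].

### API

Orientations are given as a unit quaternion [w, x, y, z].
In Python, from rig import manip gives the robot as it stands. The module is installed in compiled form; this text tells all that it offers.
- The arm moves only by the tool drive_tool, never from a script. Its argument "steps" is a list of rows, each a list of 5 numbers: the shift along the tool's x, y, z in mm, then the turn about the tool's z in rad, then the gripper command: -1 is shut, 1 is fully open, values between are in proportion. A call has 1 to 5 rows; each row is the pose to reach, as a shift and turn from the pose measured when the call began, along the tool's axes at that moment; what a row does not reach only later rows make up. A row lasts 1/10 s, in which the tool goes at most 50 mm and 8.59 degrees, less where a joint would pass 70% of its speed; a pose out of reach is approached as far as the arm can. A call with a gripper value outside its range is refused whole. The fingers move at their own pace and stop on an object; "squeeze" is the grip in N (left out, the last holds). Time passes only in rows, so rows that repeat a pose let the fingers close. It gives the time, the measured TCP pose, the force and the opening at its end, in the units of the state.
- manip.get_state(): the state, without advancing time (a new reading comes with each control period).
- manip.get_image(name): name is "side" or "top" or "wrist"; returns the picture (420x560x3 uint8, blue, green, red); there is no depth.
- manip.get_calibration(name): a dict with "camera_matrix" (3x3 intrinsics, pixels), "rvec" (rotation vector, rad) and "tvec" (3), from world to camera coordinates, as OpenCV has them. Camera axes: x right, y down, z forward; pixel columns grow to the right and rows downward; lengths in m; the calibration is good to about 2 mm. A picture is of the moment at which its call begins: read the wrist's pose just before it. get_calibration takes no time and is no camera call; for the wrist camera it gives the pose at the moment of the call.
- manip.sign_off(): hands the job in, once; it reports no verdict.
Trained networks look in the newest picture that a camera, given by its name, has taken for a name from the list of things; names that differ only in an ending like _2 or _b are one class to them, and where a whole thing is asked for, a point or a joint stands for the part that bears it (a point fixed in the world has none). Each returns a list of dicts, best first, with "conf" (0 to 1); they miss things now and then, are a little off and sometimes report something else, mostly with a low value. They report only what shows in the picture. A call takes as long as a camera call. They do not tell look-alikes from the thing itself.
- manip.masks_of(camera, name): "pixels" (420x560 bool, what is visible of it) and "location" ([column, row] in pixels, amid what is visible of it).
The state is a dict: "clock": time; "qpos": joint angles; "qd": joint speeds; "effort": joint torques, N m; "position": TCP position; "ee_rot": TCP orientation; "contact_force": force on the tool from outside, world axes, zero at the start; "moment": the same for the moment, N m; "width": finger opening in m.
Only numpy, scipy, OpenCV 4.12 (cv2) and the standard library are available. Lean on these libraries where they do the work, as an engineer would, in place of code of your own. Each camera call takes 0.05 s, during which the arm holds its last target.

### The job

Take the imprint die out of its tray and press its brass foot squarely onto the chip on the sloping press stand, inside the white frame with the long sides lined up, holding a steady push of about 12 N for a good second and never going over 20 N, which would crack the chip. Then lift the die straight off the slope, without sliding it or dragging the chip sideways at any time, and stand it gently upright back in its tray, released. Leave the vial, tweezers, glass dish and wafer box alone.

Things in the scene. Friction and masses are not known exactly. Their poses are not given: they have to be found in the camera images.
- die: Hand imprint die, about 180 g, 82 mm tall, standing in the tray. Brass foot 36 mm (its x) by 22 mm (its y), 12 mm thick; round steel shank, 18 mm diameter, up to height 38 mm; black handle block 30 mm (x) by 20 mm (y) from 38 to 82 mm, gripped across y. Origin: centre of the foot's flat underside (the printing face); z points up through the handle.
- tray: Fixed low steel tray with a blue liner, 140 mm (x) by 120 mm (y), rim 12 mm high, walls 4 mm, inner floor 4 mm above the bench. The die stands in it. Origin: centre of its underside.
- deck: Fixed aluminium deck of the press stand, 110 mm (x) by 96 mm (y), sloping down to its -x side by 0.25 rad. z is the slope's normal, x runs up the slope, y is level. Origin: centre of the deck's upper face, 75 mm above the bench. The chip's centre lies on the z axis, its face 16 to 26 mm above the origin: set differently each time and not reported, so feel for it.
- stand: Fixed press stand that carries the deck: dark base 130 mm (x) by 110 mm (y) by 10 mm and a grey pillar under the deck. Origin: centre of its underside. Between deck and chip carrier is a sprung column: pressed along the deck's -z it yields 1 mm for every 2.5 N, at most 12 mm.
- float_x (a joint): Sideways float of the chip carrier along the deck's x (m): 0 at rest, positive up the slope. It rides on a soft spring, 1 N per mm, travel 6 mm either way; it shows whether the chip is being dragged.
- float_y (a joint): Sideways float of the chip carrier along the deck's y (m), like float_x. The carrier: an orange plate 66 (deck x) by 52 (deck y) by 7 mm with a dark blue 58 by 44 by 2 mm chip fixed on top; printed on the chip, a white frame 48 (deck x) by 34 (deck y) mm outside, 1 mm lines, centred over the deck's origin.
- vial: Small amber vial with a white cap, 28 mm diameter, 55 mm tall; leave alone. Origin: centre of its underside.
- tweezers: Steel tweezers, about 120 mm long (its x), 15 mm wide, 7 mm high, lying on the bench; leave alone. Origin: middle of the underside.
- dish: Shallow glass dish, 90 mm diameter, 18 mm high; leave alone. Origin: centre of its underside.
- wafer_box: White closed wafer box, 80 by 80 by 30 mm; leave alone. Origin: centre of its underside.
Not all that is in view belongs to the job. Of the things like the tray, leave any that is red; of the rest the smaller one is meant.

How it is judged:
By the outcome, as a careful person would: the job done as asked, in the order asked, and still so for the second after the job is handed in, with the robot touching nothing.
It also fails if it takes over 64 s, if anything falls off the work surface, if the arm or the gripper's body presses on something with over 40 N, if the wrist force passes 120 N, or if a joint passes its speed limit or range.

## Working session

There is one attempt and no reset: what is moved stays moved. The work goes in short steps, Python scripts to look and compute and a tool call to move; the robot and the scene stay as the last step left them, time stands still between calls to the robot, and variables do not carry over. Pictures are saved under pics/ and viewed, and the job is handed in when it is done.

Besides the shell and the picture viewer there is one more tool, called after ">>>" by a JSON object that holds its "op" and its "data", one argument or row to a line. drive_tool: Moves the arm, as the interface text tells. Its arguments: {"type":"object","properties":{"steps":{"type":"array","items":{"type":"array","items":{"type":"number"}}},"squeeze":{"type":"number"}},"required":["steps"]}

```bash
mkdir -p pics; python3 - <<'E'
from rig import manip
import cv2
s=manip.get_state(); print({k:(v if not hasattr(v,'round') else v) for k,v in s.items()}); print(manip.pinch_z)
for n in("side","top","wrist"):
    cv2.imwrite(f"pics/a_{n}.png",manip.get_image(n)); c=manip.get_calibration(n); print(n,c)
E
```

```text
{'clock': 0.0, 'qpos': array([-1.26401450e+00,  2.76608231e-01,  1.50614902e+00, -1.99442559e-05,
        1.36066581e+00, -1.20994320e-01]), 'qd': array([-8.33338526e-04, -7.40573240e-04, -3.12777587e-05, -7.03255968e-04,
       -1.07591210e-03, -2.93628182e-04]), 'effort': array([-2.93063313e-04, -4.16768968e+01, -2.45808613e+01,  2.44731672e-05,
        1.11185946e-02,  1.07025718e-05]), 'position': array([ 0.2383568 , -0.52264766,  0.20742585]), 'ee_rot': array([-5.76823596e-04,  8.41085900e-01, -5.40900796e-01, -7.10613148e-04]), 'contact_force': array([-0.45062789, -0.81920053,  0.20258645]), 'moment': array([ 0.00203925, -0.00412867, -0.0106821 ]), 'width': 0.08540063380131739}
-0.0187
side {'camera_matrix': array([[395.98165066,   0.        , 282.02657066],
       [  0.        , 395.98165066, 205.49211475],
       [  0.        ,   0.        ,   1.        ]]), 'rvec': array([ 0.49500588, -2.51974132,  1.44524926]), 'tvec': array([0.4827845 , 0.16355169, 0.781948  ])}
top {'camera_matrix': array([[421.39288096,   0.        , 274.3982106 ],
       [  0.        , 421.39288096, 207.05901301],
       [  0.        ,   0.        ,   1.        ]]), 'rvec': array([ 2.17866421, -2.11885237,  0.20392819]), 'tvec': array([-0.04821869,  0.50812791,  0.99473386])}
wrist {'camera_matrix': array([[352.78072805,   0.        , 278.72164062],
       [  0.        , 352.78072805, 211.08235944],
       [  0.        ,   0.        ,   1.        ]]), 'rvec': array([-2.42160025,  1.5571297 ,  0.23780018]), 'tvec': array([-0.57508264, -0.03737829,  0.38001959])}
```

View pics/a_side.png

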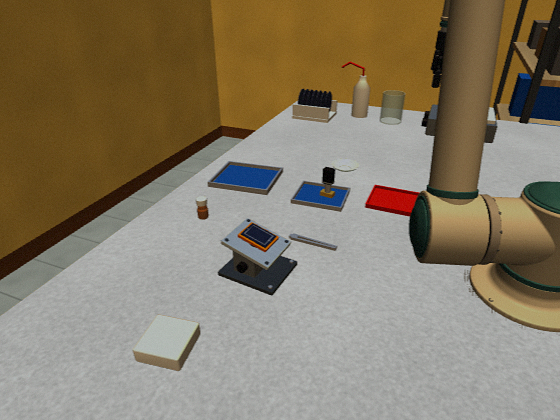

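View pics/a_top.png

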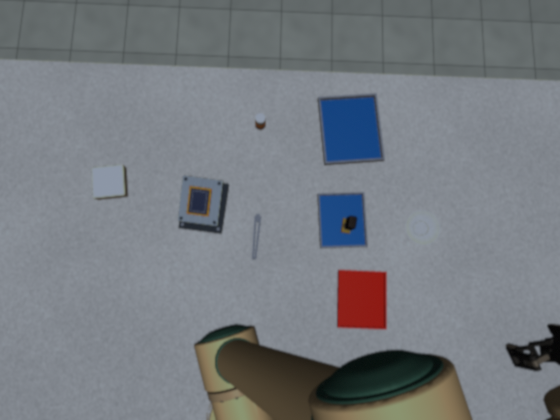

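View pics/a_wrist.png

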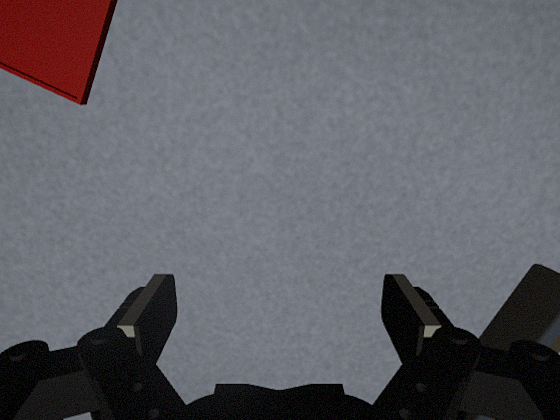

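The things like a tray are: blue tray at top (342,220) with the die in it, larger blue tray at (350,130), and red one at (362,300). The smaller blue one fits; I'll confirm it with a crop while measuring.

```bash
cat > h.py <<'E'
import numpy as np, cv2
from rig import manip
from scipy.spatial.transform import Rotation as R
def cal(n):
    c=manip.get_calibration(n); return c["camera_matrix"],np.array(c["rvec"],float).ravel(),np.array(c["tvec"],float).ravel()
def proj(c,P):
    K,r,t=c; return cv2.projectPoints(np.asarray(P,float).reshape(-1,3),r,t,K,None)[0].reshape(-1,2)
def back(c,uv,z):
    K,r,t=c; Rm=cv2.Rodrigues(r)[0]; C=-Rm.T@t
    d=(Rm.T@np.linalg.inv(K)@np.c_[np.reshape(uv,(-1,2)),np.ones(len(np.reshape(uv,(-1,2))))].T).T
    return C+d*((z-C[2])/d[:,2])[:,None]
def tri(obs):  # [(cal,uv)]
    A=[];b=[]
    for c,uv in obs:
        K,r,t=c;P=K@np.c_[cv2.Rodrigues(r)[0],t]
        for i in (0,1):
            row=uv[i]*P[2]-P[i];A.append(row[:3]);b.append(-row[3])
    return np.linalg.lstsq(np.array(A),np.array(b),rcond=None)[0]
def q2R(q): return R.from_quat([q[1],q[2],q[3],q[0]]).as_matrix()
def st():
    s=manip.get_state();M=q2R(s["ee_rot"]);print("t",round(s["clock"],2),"p",s["position"].round(4),"x",M[:,0].round(3),"z",M[:,2].round(3),"F",s["contact_force"].round(2),"w",round(s["width"],4));return s,M
E
python3 - <<'E'
from h import *
im={n:manip.get_image(n) for n in("top","side")}
obj={}
for n in im:
    c=cal(n)
    for o in("die","tray","deck","stand","float_x"):
        for m in manip.masks_of(n,o)[:4]:
            pts=m["pixels"].astype(np.uint8); cs=max(cv2.findContours(pts,0,2)[0],key=cv2.contourArea)
            rr=cv2.minAreaRect(cs); print(n,o,round(m["conf"],2),np.round(m["location"],1),"rect",np.round(rr[0],1),np.round(rr[1],1),round(rr[2],1))
            print("   world@0.02", back(c,cv2.boxPoints(rr),0.012)[:,:2].round(3).tolist())
a=im["top"][60:360,150:450]; cv2.imwrite("pics/b_top.png",cv2.resize(a,None,fx=2,fy=2,interpolation=2))
b=im["side"][140:300,200:440]; cv2.imwrite("pics/b_side.png",cv2.resize(b,None,fx=3.3,fy=3.3,interpolation=2))
E
```

```text
top die 0.7 [345.3 226.8] rect [348.3 223.8] [14.1 19.1] 45.0
   world@0.02 [[0.472, -0.193], [0.507, -0.227], [0.482, -0.253], [0.447, -0.218]]
top tray 0.84 [361.  296.8] rect [361.5 299.5] [59. 49.] 90.0
   world@0.02 [[0.361, -0.194], [0.364, -0.317], [0.222, -0.314], [0.219, -0.194]]
top tray 0.72 [342.3 217.1] rect [341.9 220.1] [55.1 48.2] 88.1
   world@0.02 [[0.553, -0.142], [0.561, -0.266], [0.42, -0.269], [0.413, -0.148]]
top tray 0.64 [349.2 130. ] rect [351. 129.] [68.8 62.8] 85.6
   world@0.02 [[0.813, -0.141], [0.833, -0.308], [0.644, -0.319], [0.626, -0.156]]
top deck 0.55 [198.7 202.6] rect [199.5 200.5] [41.  45.9] 6.0
   world@0.02 [[0.471, 0.209], [0.588, 0.204], [0.581, 0.1], [0.463, 0.107]]
top deck 0.43 [259.8 119.7] rect [260.5 121. ] [14.  9.] 90.0
   world@0.02 [[0.76, 0.02], [0.761, -0.004], [0.723, -0.005], [0.722, 0.019]]
top stand 0.87 [201.9 205.8] rect [202.3 204.9] [47.2 54. ] 7.8
   world@0.02 [[0.452, 0.211], [0.59, 0.201], [0.577, 0.082], [0.44, 0.094]]
top stand 0.17 [110.9 179.9] rect [109.4 182.3] [33.5 35.4] 85.6
   world@0.02 [[0.603, 0.435], [
[... 655 characters left out ...]
 rect [391.7 199.8] [50.2 25. ] 9.8
   world@0.02 [[0.359, -0.169], [0.377, -0.313], [0.239, -0.313], [0.235, -0.174]]
side deck 0.83 [255.7 242.9] rect [255.9 242.5] [61.1 36.2] 28.9
   world@0.02 [[0.627, 0.111], [0.655, -0.027], [0.481, 0.042], [0.474, 0.159]]
side stand 0.8 [258.7 259.2] rect [256.  258.2] [77.2 64.3] 29.1
   world@0.02 [[0.611, 0.195], [0.656, -0.029], [0.443, 0.057], [0.438, 0.241]]
side float_x 0.83 [262.1 235.4] rect [258.3 236.3] [36.8 20.7] 29.7
   world@0.02 [[0.606, 0.07], [0.619, -0.009], [0.514, 0.034], [0.509, 0.105]]
side float_x 0.7 [257.1 236.4] rect [257.8 236.4] [36.7 20.7] 29.7
   world@0.02 [[0.606, 0.071], [0.62, -0.008], [0.515, 0.035], [0.51, 0.106]]
```

View pics/b_top.png

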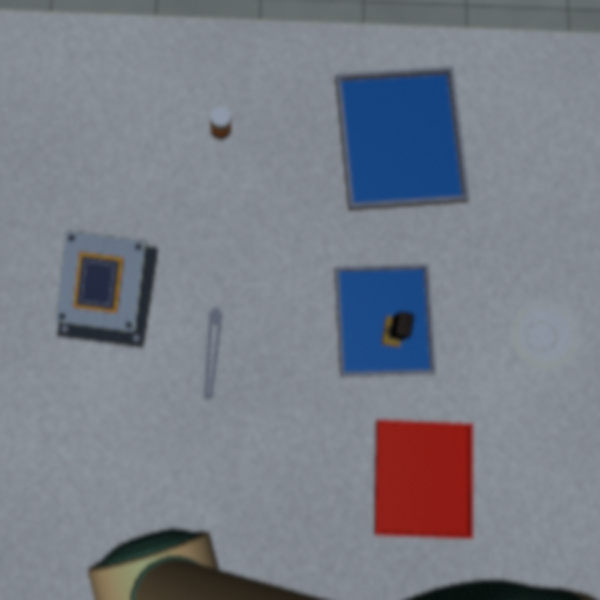

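View pics/b_side.png

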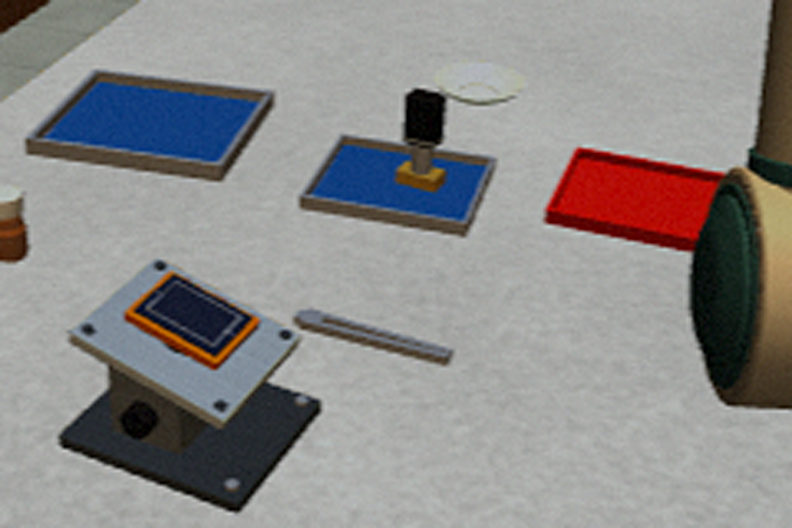

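Crops confirm it: the small blue tray at top (342,220) holds the die, the other blue one is larger, and the third is red. Moving in for a wrist view of it.

```bash
cat >> h.py <<'E'
def goto(x,y,z):
    s,M=st(); d=M.T@(np.array([x,y,z])-s["position"])*1000; print("shift mm",d.round(1)); return d
E
python3 -c "
from h import *
goto(.44,-.24,.24)
print(cal('wrist')); s,M=st(); K,r,t=cal('wrist'); Rm=cv2.Rodrigues(r)[0]; C=-Rm.T@t; print('cam in tool',M.T@(C-s['position'])*1000,'optical axis tool',M.T@Rm[2])"
```

```text
t 0.75 p [ 0.2385 -0.5232  0.2084] x [ 0.415 -0.91   0.   ] z [ 0. -0. -1.] F [-0.11  0.43  0.03] w 0.0855
shift mm [-174.1 -300.8  -31.7]
(array([[352.78072805,   0.        , 278.72164062],
       [  0.        , 352.78072805, 211.08235944],
       [  0.        ,   0.        ,   1.        ]]), array([-2.42071069,  1.55695652,  0.23602025]), array([-0.5758651 , -0.03742023,  0.37983389]))
t 0.75 p [ 0.2385 -0.5232  0.2084] x [ 0.415 -0.91   0.   ] z [ 0. -0. -1.] F [-0.11  0.43  0.03] w 0.0855
cam in tool [   0.66701856  -77.12216219 -165.74081959] optical axis tool [3.26118756e-04 2.97102653e-01 9.54845489e-01]
```

>>> {"op": "drive_tool", "data": {
  "steps": [
    [-25,-43,-5,0,1],
    [-50,-86,-10,0,1],
    [-75,-129,-15,0,1],
    [-100,-172,-20,0,1],
    [-125,-215,-25,0,1]
  ]
}}

```text
clock: 1.25
position: [0.3832, -0.3187, 0.2337]
ee_rot: [0.0, 0.841, -0.541, 0.0]
contact_force: [0.8, -0.9, -0.4]
width: 0.0855
```

>>> {"op": "drive_tool", "data": {
  "steps": [
    [-20,-33,-3,0,1],
    [-40,-70,-6,0,1],
    [-49,-86,-7,0,1],
    [-49,-86,-7,0,1]
  ]
}}

```text
clock: 1.65
position: [0.4425, -0.2364, 0.2411]
ee_rot: [-0.0, 0.842, -0.539, 0.001]
contact_force: [-0.5, 0.2, 0.2]
width: 0.0855
```

```bash
python3 - <<'E'
from h import *
st(); c=cal("wrist"); im=manip.get_image("wrist"); cv2.imwrite("pics/c_w.png",im)
np.savez("c.npz",K=c[0],r=c[1],t=c[2])
E
```

```text
t 1.65 p [ 0.4425 -0.2364  0.2411] x [ 0.418 -0.908  0.001] z [ 0.002 -0.    -1.   ] F [-0.51  0.19  0.24] w 0.0855
```

View pics/c_w.png

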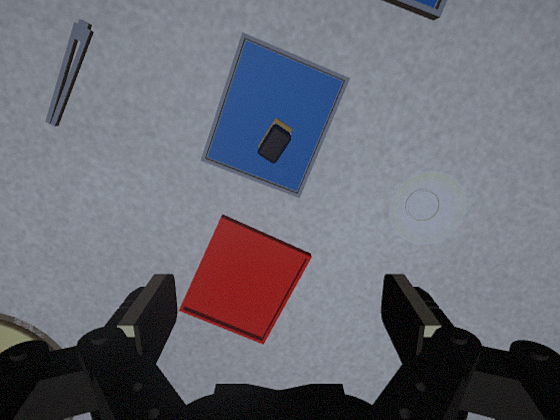

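```bash
python3 - <<'E'
import cv2
im=cv2.imread("pics/c_w.png"); cv2.imwrite("pics/c_crop.png",cv2.resize(im[105:180,240:320],None,fx=8,fy=8,interpolation=2))
E
```

```text
(no output)
```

View pics/c_crop.png

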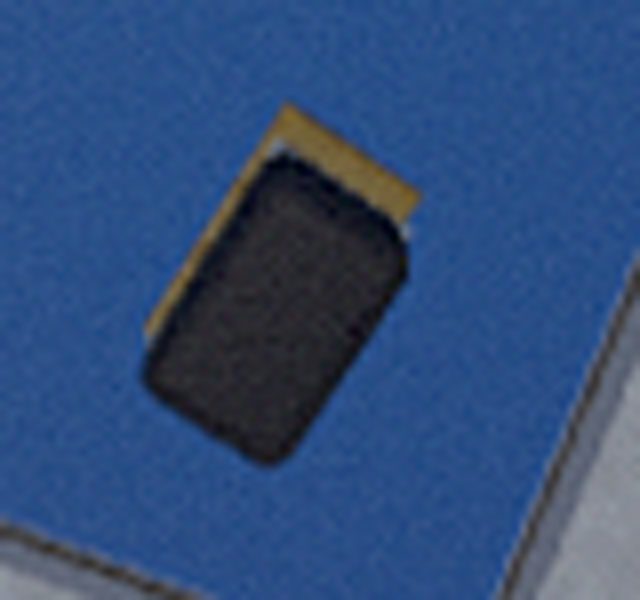

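```bash
cat >> h.py <<'E'
from scipy.optimize import minimize
def box(x0,x1,y0,y1,z0,z1): return np.array([[a,b,c] for a in(x0,x1) for b in(y0,y1) for c in(z0,z1)])
DIE=[box(-.018,.018,-.011,.011,0,.012),box(-.009,.009,-.009,.009,.01,.04),box(-.015,.015,-.010,.010,.038,.082)]
def sil(c,T,parts,off,shape,S):
    m=np.zeros(shape,np.uint8)
    for P in parts:
        uv=(proj(c,P@T[0].T+T[1])-off+.5)*S-.5
        cv2.fillConvexPoly(m,cv2.convexHull(np.round(uv*16).astype(np.int32)),255,shift=4)
    return m
def fitdie(c,mask,off,S,p0,zf=.004):
    m=cv2.resize(mask.astype(np.uint8)*255,None,fx=S,fy=S,interpolation=cv2.INTER_LINEAR)
    mb=cv2.GaussianBlur(m,(0,0),S).astype(float)
    def cost(p):
        T=(R.from_euler('z',p[2]).as_matrix(),np.array([p[0]/1000,p[1]/1000,zf]))
        return np.abs(cv2.GaussianBlur(sil(c,T,DIE,off,m.shape,S),(0,0),S)-mb).sum()/255/S/S
    best=None
    for y in p0[2]:
        r=minimize(cost,[p0[0],p0[1],y],method='Nelder-Mead',options=dict(initial_simplex=[[p0[0]-8,p0[1],y],[p0[0]+8,p0[1]+8,y],[p0[0],p0[1]-8,y+.3],[p0[0]+4,p0[1],y-.3]],maxiter=300))
        if best is None or r.fun<best.fun: best=r
    return best
E
python3 - <<'E'
from h import *
im=cv2.imread("pics/c_w.png"); z=np.load("c.npz"); c=(z["K"],z["r"],z["t"])
a=im[105:180,240:320].astype(int); 
# not blue: b-r small
m=(a[...,0]-a[...,2])<45
m=m.astype(np.uint8); n,l,s_,cc=cv2.connectedComponentsWithStats(m); k=l[38,33]; m=(l==k); print(m.sum())
p0=back(c,[[275,143]],.086)[0]*1000; print(p0)
for q in (np.arange(0,3.1,.5),):
    r=fitdie(c,m,np.array([240,105]),4,[p0[0],p0[1],q]); print(r.x,r.fun)
print(back(c,[[275.9,117.9],[292.5,129],[258.4,146.5]],.016))
cor=[[243,33],[348,78],[299,196],[203,159]]
print("tray corners rim z.012",back(c,cor,.012).round(4).tolist(), back(c,cor,.012).mean(0))
E
```

```text
932
[ 479.23075275 -216.78907083   86.        ]
[ 4.77954405e+02 -2.16413521e+02 -1.40166855e-01] 47.825980392156865
[[ 0.49656989 -0.20927093  0.016     ]
 [ 0.49350422 -0.23042548  0.016     ]
 [ 0.46090941 -0.20444898  0.016     ]]
tray corners rim z.012 [[0.5582, -0.1444, 0.012], [0.5649, -0.2612, 0.012], [0.4281, -0.2699, 0.012], [0.4217, -0.1536, 0.012]] [ 0.49322666 -0.20730355  0.012     ]
```

```bash
python3 - <<'E'
import cv2
im=cv2.imread("pics/a_top.png"); cv2.imwrite("pics/d_top.png",cv2.resize(im[165:245,165:245],None,fx=7,fy=7,interpolation=2))
im=cv2.imread("pics/a_side.png"); cv2.imwrite("pics/d_side.png",cv2.resize(im[210:300,210:310],None,fx=6.5,fy=6.5,interpolation=2))
E
```

```text
(no output)
```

View pics/d_top.png

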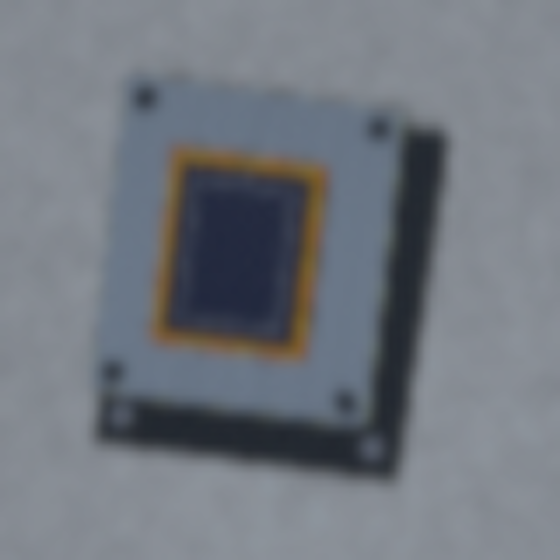

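View pics/d_side.png

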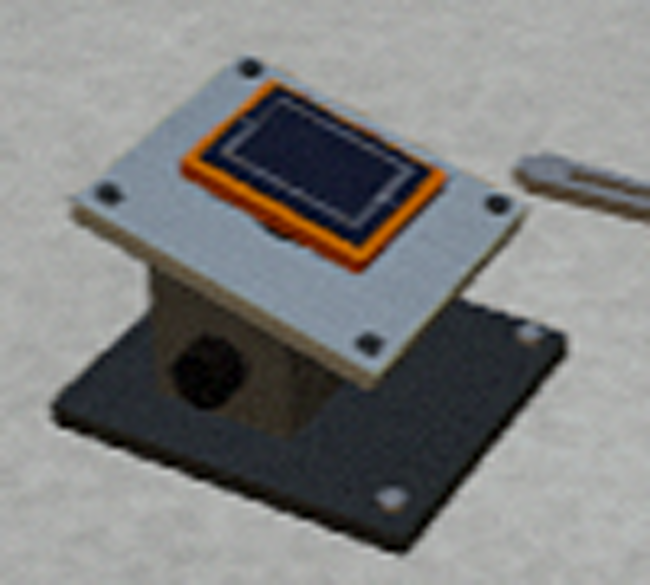

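```bash
cat > deck.py <<'E'
from h import *
from scipy.optimize import least_squares
D=np.array([[.055,-.048,0],[.055,.048,0],[-.055,-.048,0],[-.055,.048,0]])
def pose(p):  # x,y,yaw
    # deck x runs up the slope -> rotation about y by -tilt
    M=R.from_euler('z',p[2]).as_matrix()@R.from_euler('y',-.25).as_matrix()
    return M,np.array([p[0],p[1],.075])
E
python3 - <<'E'
from deck import *
side=np.array([[245,57],[70,205],[527,207],[375,380]])/6.5+210-.4
top=np.array([[405,105],[132,75],[365,428],[97,397]])/7+165-.4
bs=np.array([[140,100],[0,0]])
ct,cs=cal("top"),cal("side")
for obs in ([(ct,top)],[(cs,side)],[(ct,top),(cs,side)]):
    f=lambda p:np.concatenate([(proj(c,D@pose(p)[0].T+pose(p)[1])-u).ravel() for c,u in obs])
    r=least_squares(f,[.52,.15,0]); print(r.x,np.abs(r.fun).round(1))
chip=np.array([[-.033,-.026,0],[.033,.026,0]])
E
```

```text
[ 0.51406809  0.1431403  -0.09439138] [0.5 0.5 0.9 0.3 1.  0.1 0.7 0.4]
[ 0.51480829  0.15109523 -0.10627494] [0.5 0.7 0.3 0.4 0.5 0.5 0.3 0.3]
[ 0.51535525  0.14625178 -0.10116496] [0.6 0.  2.  1.  0.4 0.3 2.1 1.1 0.1 1.8 0.7 1.6 1.  0.9 1.3 1.4]
```

```bash
python3 -c "
from h import *
d=goto(.478,-.2165,.135);print(manip.get_state()['qpos'].round(3))"
```

```text
t 1.7 p [ 0.4415 -0.2377  0.2409] x [ 0.417 -0.909  0.001] z [ 0.001 -0.001 -1.   ] F [-0.59  0.4  -0.19] w 0.0853
shift mm [ -4.2 -42.  105.9]
[-6.320e-01  1.460e-01  1.596e+00 -1.000e-03  1.398e+00  5.090e-01]
```

>>> {"op": "drive_tool", "data": {
  "steps": [
    [-1,-10,22,0.14,1],
    [-2,-21,44,0.28,1],
    [-3,-31,66,0.42,1],
    [-4,-42,88,0.56,1],
    [-4,-42,100,0.57,1]
  ]
}}

```text
clock: 2.2
position: [0.4774, -0.2171, 0.139]
ee_rot: [-0.001, -0.656, 0.755, 0.0]
contact_force: [-0.0, -0.7, 0.5]
width: 0.0852
```

```bash
python3 - <<'E'
from h import *
goto(.478,-.2165,.045); c=cal("wrist"); im=manip.get_image("wrist"); cv2.imwrite("pics/e_w.png",im)
np.savez("e.npz",K=c[0],r=c[1],t=c[2])
E
```

```text
t 2.2 p [ 0.4774 -0.2171  0.139 ] x [-0.14 -0.99  0.  ] z [-0.002 -0.    -1.   ] F [-0.02 -0.65  0.46] w 0.0852
shift mm [-0.7 -0.7 94. ]
```

View pics/e_w.png

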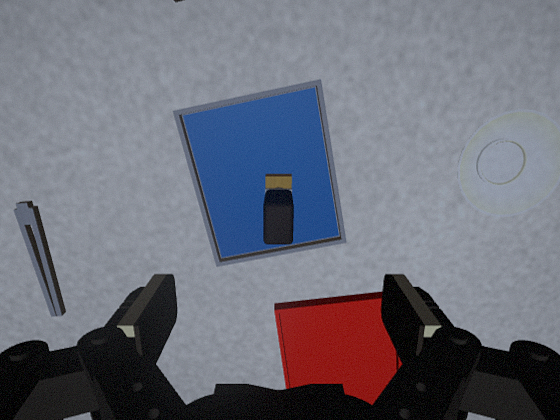

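```bash
python3 - <<'E'
from h import *
im=cv2.imread("pics/e_w.png"); z=np.load("e.npz"); c=(z["K"],z["r"],z["t"])
print(proj(c,[[.4774,-.2171,.139],[.4774,-.2171,.045]]))
a=im[160:250,245:312].astype(int); m=((a[...,0]-a[...,2])<45).astype(np.uint8)
n,l,s_,cc=cv2.connectedComponentsWithStats(m); m=l==l[55,33]; print(s_[l[55,33]])
r=fitdie(c,m,np.array([245,160]),4,[478,-216,[-.3,0]]); print(r.x,r.fun)
cor=[[174,112],[321,80],[346,242],[217,265]]
print(back(c,cor,.012).round(4).tolist(), back(c,cor,.012).mean(0))
E
```

```text
[[278.75474081 258.85522547]
 [278.66239283 206.50011195]]
[  19   14   48   76 2193]
[ 4.76929453e+02 -2.16533744e+02 -1.44704058e-01] 340.56299019607843
[[0.5574, -0.144, 0.012], [0.5648, -0.2628, 0.012], [0.4264, -0.2707, 0.012], [0.4204, -0.1522, 0.012]] [ 0.49224152 -0.207425    0.012     ]
```

>>> {"op": "drive_tool", "data": {
  "steps": [
    [0,0,30,0,1],
    [-1,0,60,0,1],
    [-1,0,85,0,1],
    [-1,0,94,0,1],
    [-1,0,94,0,1]
  ],
  "squeeze": 25
}}

```text
clock: 2.75
position: [0.4747, -0.2161, 0.0432]
ee_rot: [-0.002, -0.657, 0.754, 0.003]
contact_force: [-0.7, -0.0, -0.5]
width: 0.0854
```

>>> {"op": "drive_tool", "data": {
  "steps": [
    [0,0,0,0,-1],
    [0,0,0,0,-1],
    [0,0,0,0,-1],
    [0,0,0,0,-1],
    [0,0,0,0,-1]
  ],
  "squeeze": 25
}}

```text
clock: 3.25
position: [0.4753, -0.2164, 0.044]
ee_rot: [-0.002, -0.657, 0.754, 0.002]
contact_force: [0.4, 0.2, 1.3]
width: 0.0193
```

```bash
python3 - <<'E'
from h import *
st(); 
for n in("wrist","side"): cv2.imwrite(f"pics/f_{n}.png",manip.get_image(n))
im=cv2.imread("pics/f_side.png"); cv2.imwrite("pics/f_sc.png",cv2.resize(im[80:220,250:430],None,fx=4,fy=4,interpolation=2))
E
```

```text
t 3.25 p [ 0.4753 -0.2164  0.044 ] x [-0.138 -0.99  -0.   ] z [-0.005  0.001 -1.   ] F [0.4  0.22 1.31] w 0.0193
```

View pics/f_sc.png

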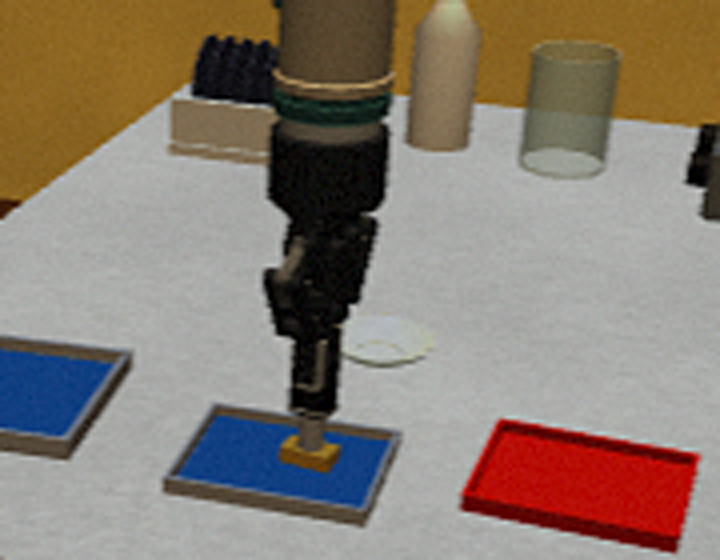

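>>> {"op": "drive_tool", "data": {
  "steps": [
    [0,0,-2,0,-1],
    [0,0,-5,0,-1],
    [0,4,-5,-0.1,-1],
    [0,12,-5,-0.205,-1],
    [0,17,-5,-0.205,-1]
  ]
}}

```text
clock: 3.85
position: [0.4575, -0.2136, 0.0487]
ee_rot: [0.002, 0.73, -0.683, -0.003]
contact_force: [-0.1, 0.2, -2.3]
width: 0.0191
```

```bash
python3 - <<'E'
from h import *
s,M=st(); print(M.round(3).tolist())
c=cal("wrist");im=manip.get_image("wrist"); cv2.imwrite(f"pics/g_w.png",im)
im=manip.get_image("side");cv2.imwrite("pics/g_sc.png",cv2.resize(im[150:220,280:360],None,fx=8,fy=8,interpolation=2))
E
```

```text
t 3.85 p [ 0.4575 -0.2136  0.0487] x [ 0.067 -0.998 -0.002] z [-0.007  0.002 -1.   ] F [-0.07  0.21 -2.27] w 0.0191
[[0.067, -0.998, -0.007], [-0.998, -0.067, 0.002], [-0.002, 0.006, -1.0]]
```

View pics/g_sc.png

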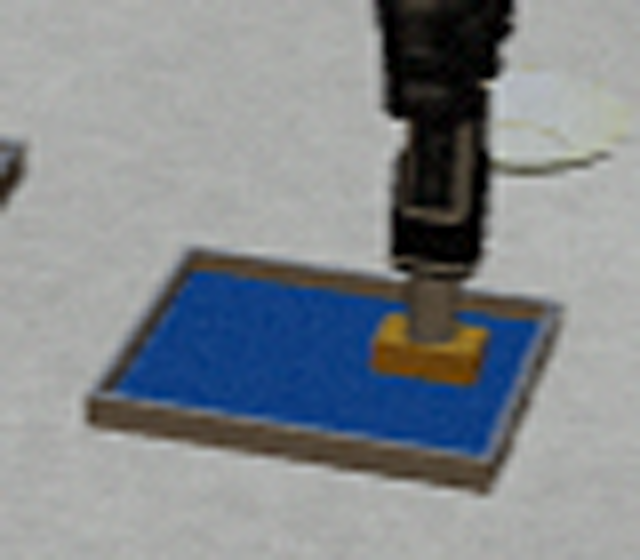

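View pics/g_w.png

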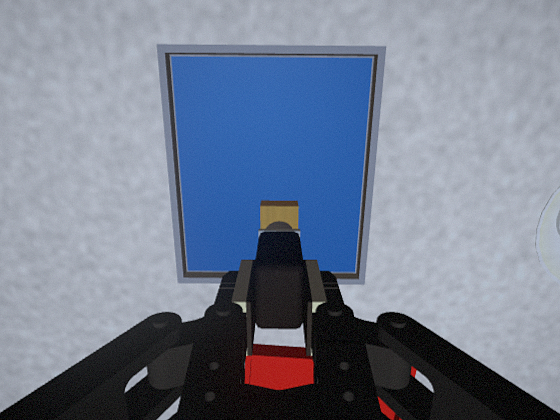

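>>> {"op": "drive_tool", "data": {
  "steps": [
    [0,4,0,0,-1],
    [0,8,0,0,-1],
    [0,10,0,0,-1],
    [0,11,0,0,-1],
    [0,12,0,0,-1]
  ]
}}

```text
clock: 4.45
position: [0.4455, -0.2144, 0.0489]
ee_rot: [0.001, 0.729, -0.684, -0.003]
contact_force: [0.4, 0.6, -2.2]
width: 0.0191
```

>>> {"op": "drive_tool", "data": {
  "steps": [
    [0,1,0,0,-1],
    [0,2,0,0,-1]
  ]
}}

```text
clock: 4.65
position: [0.4435, -0.2146, 0.0489]
ee_rot: [0.001, 0.729, -0.684, -0.003]
contact_force: [0.2, 0.5, -2.0]
width: 0.0196
```

>>> {"op": "drive_tool", "data": {
  "steps": [
    [0,1,0,0,-1],
    [0,2,0,0,-1]
  ]
}}

```text
clock: 4.85
position: [0.4423, -0.2148, 0.0491]
ee_rot: [0.001, 0.729, -0.684, -0.002]
contact_force: [1.8, -0.1, -3.1]
width: 0.0192
```

>>> {"op": "drive_tool", "data": {
  "steps": [
    [0,1,0,0,-1],
    [0,2,0,0,-1]
  ]
}}

```text
clock: 5.05
position: [0.4415, -0.215, 0.0493]
ee_rot: [0.0, 0.729, -0.685, -0.001]
contact_force: [3.4, 1.5, -2.3]
width: 0.0197
```

>>> {"op": "drive_tool", "data": {
  "steps": [
    [0,1,0,0,-1],
    [0,2,0,0,-1],
    [0,3,0,0,-1],
    [0,4,0,0,-1]
  ]
}}

```text
clock: 5.45
position: [0.4383, -0.2155, 0.0498]
ee_rot: [-0.0, 0.729, -0.685, -0.0]
contact_force: [4.3, 1.7, 1.0]
width: 0.0194
```

>>> {"op": "drive_tool", "data": {
  "steps": [
    [0,1,0,0,-1],
    [0,2,0,0,-1],
    [0,3,0,0,-1],
    [0,4,0,0,-1]
  ]
}}

```text
clock: 5.85
position: [0.4346, -0.2159, 0.0501]
ee_rot: [-0.0, 0.729, -0.685, 0.0]
contact_force: [4.6, 2.2, 1.4]
width: 0.0194
```

```bash
python3 - <<'E'
from h import *
s,M=st(); print(M.round(3).tolist())
im=manip.get_image("side");cv2.imwrite("pics/h_sc.png",cv2.resize(im[150:220,280:360],None,fx=8,fy=8,interpolation=2))
E
```

```text
t 5.85 p [ 0.4346 -0.2159  0.0501] x [ 0.063 -0.998 -0.   ] z [ 0.001  0.001 -1.   ] F [4.62 2.18 1.4 ] w 0.0194
[[0.063, -0.998, 0.001], [-0.998, -0.063, 0.001], [-0.0, -0.001, -1.0]]
```

View pics/h_sc.png

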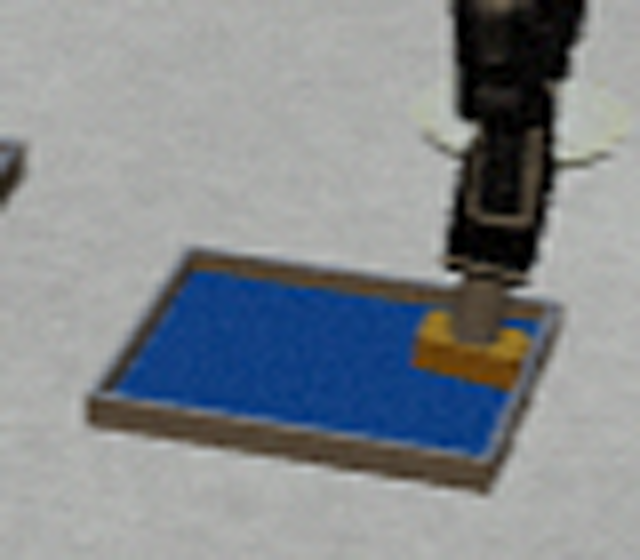

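>>> {"op": "drive_tool", "data": {
  "steps": [
    [0,1,0,0,-1],
    [0,2,0,0,-1],
    [0,3,0,0,-1],
    [0,4,0,0,-1],
    [0,5,0,0,-1]
  ]
}}

```text
clock: 6.4
position: [0.4294, -0.2164, 0.0501]
ee_rot: [-0.0, 0.729, -0.685, 0.0]
contact_force: [4.5, 0.4, 1.3]
width: 0.0193
```

```bash
python3 - <<'E'
from h import *
s,M=st()
im=manip.get_image("side");cv2.imwrite("pics/i_s.png",im);cv2.imwrite("pics/i_sc.png",cv2.resize(im[150:220,280:360],None,fx=8,fy=8,interpolation=2))
E
```

```text
t 6.4 p [ 0.4294 -0.2164  0.0501] x [ 0.063 -0.998 -0.   ] z [ 0.001  0.    -1.   ] F [4.49 0.41 1.3 ] w 0.0193
```

View pics/i_sc.png

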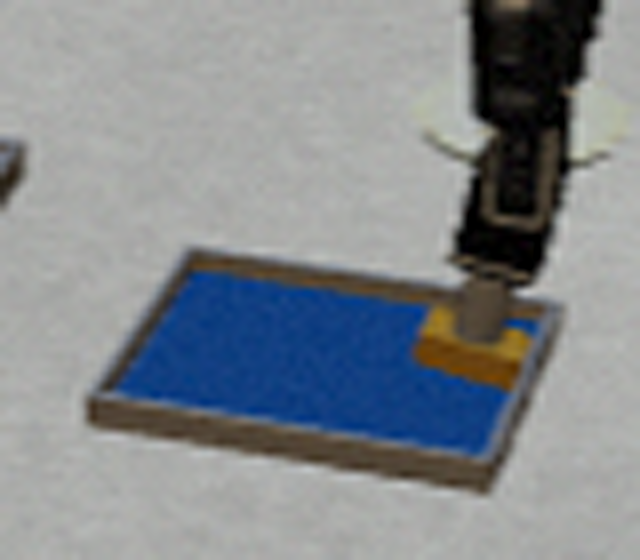

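>>> {"op": "drive_tool", "data": {
  "steps": [
    [0,-3,-2,0,-1],
    [0,-6,-20,0,-1],
    [0,-15,-60,0,-1],
    [0,-25,-105,0,-1],
    [0,-40,-150,0,-1]
  ]
}}

```text
clock: 6.95
position: [0.4658, -0.2134, 0.2003]
ee_rot: [0.002, 0.729, -0.685, -0.003]
contact_force: [0.7, -1.2, -2.8]
width: 0.0193
```

```bash
python3 -c "
from h import *
goto(.50,.15,.22)"
```

```text
t 6.95 p [ 0.4658 -0.2134  0.2003] x [ 0.062 -0.998 -0.002] z [-0.007  0.001 -1.   ] F [ 0.72 -1.23 -2.84] w 0.0193
shift mm [-360.6  -56.7  -19.4]
```

>>> {"op": "drive_tool", "data": {
  "steps": [
    [-40,-8,-8,0.05,-1],
    [-85,-16,-15,0.1,-1],
    [-130,-24,-19,0.165,-1],
    [-175,-32,-19,0.165,-1],
    [-220,-40,-19,0.165,-1]
  ]
}}

```text
clock: 7.45
position: [0.4896, 0.0094, 0.2185]
ee_rot: [-0.005, -0.67, 0.742, 0.004]
contact_force: [0.5, -0.1, -1.7]
width: 0.0191
```

```bash
python3 -c "
from h import *
goto(.50,.15,.22)"
```

```text
t 7.45 p [0.4896 0.0094 0.2185] x [-0.103 -0.995  0.002] z [-0.013 -0.001 -1.   ] F [ 0.55 -0.08 -1.73] w 0.0191
shift mm [-141.     4.1   -1.8]
```

>>> {"op": "drive_tool", "data": {
  "steps": [
    [-40,1,-1,0,-1],
    [-80,2,-2,0,-1],
    [-120,3,-2,0,-1],
    [-141,4,-2,0,-1],
    [-141,4,-2,0,-1]
  ]
}}

```text
clock: 7.95
position: [0.4981, 0.1515, 0.2188]
ee_rot: [-0.008, -0.671, 0.741, 0.005]
contact_force: [0.1, -1.5, -1.7]
width: 0.0193
```

```bash
python3 - <<'E'
from h import *
st(); 
for n in("wrist","side"):
    c=cal(n);im=manip.get_image(n); cv2.imwrite(f"pics/j_{n}.png",im); np.savez(f"j_{n}.npz",K=c[0],r=c[1],t=c[2])
    if n=="side": cv2.imwrite("pics/j_sc.png",cv2.resize(im[130:290,190:330],None,fx=4,fy=4,interpolation=2))
st()
E
```

```text
t 7.95 p [0.4981 0.1515 0.2188] x [-0.098 -0.995  0.004] z [-0.018 -0.003 -1.   ] F [ 0.09 -1.5  -1.66] w 0.0193
t 8.05 p [0.4985 0.149  0.2191] x [-0.101 -0.995  0.006] z [-0.017 -0.004 -1.   ] F [ 0.46 -0.69 -2.48] w 0.0192
```

View pics/j_wrist.png

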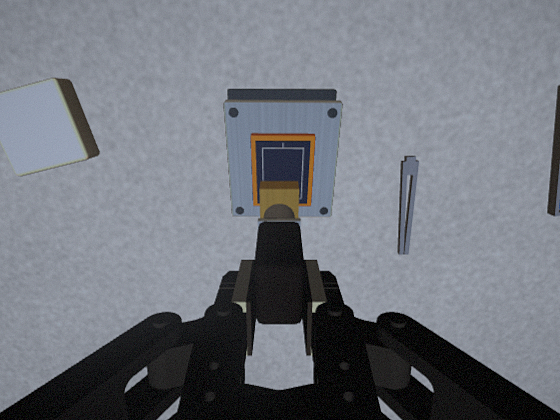

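View pics/j_sc.png

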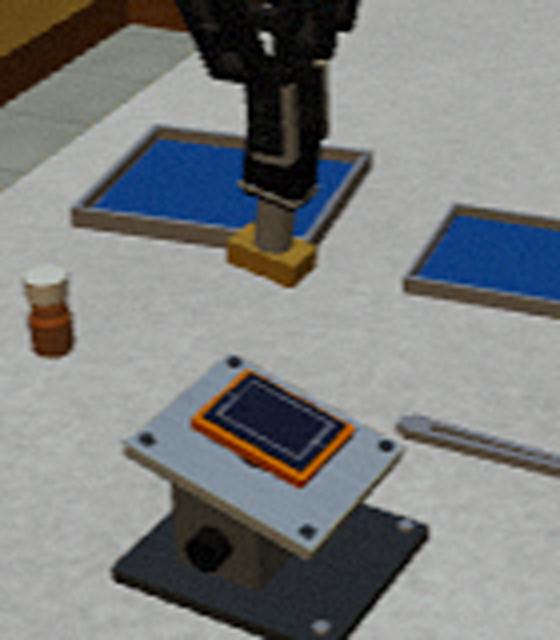

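```bash
python3 - <<'E'
import cv2
im=cv2.imread("pics/j_wrist.png"); cv2.imwrite("pics/k_w.png",cv2.resize(im[85:230,210:355],None,fx=5,fy=5,interpolation=2)[:600*2][:725])
im=cv2.imread("pics/j_side.png"); cv2.imwrite("pics/k_s.png",cv2.resize(im[170:270,215:300],None,fx=7,fy=7,interpolation=2)[:,:])
E
```

```text
(no output)
```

View pics/k_w.png

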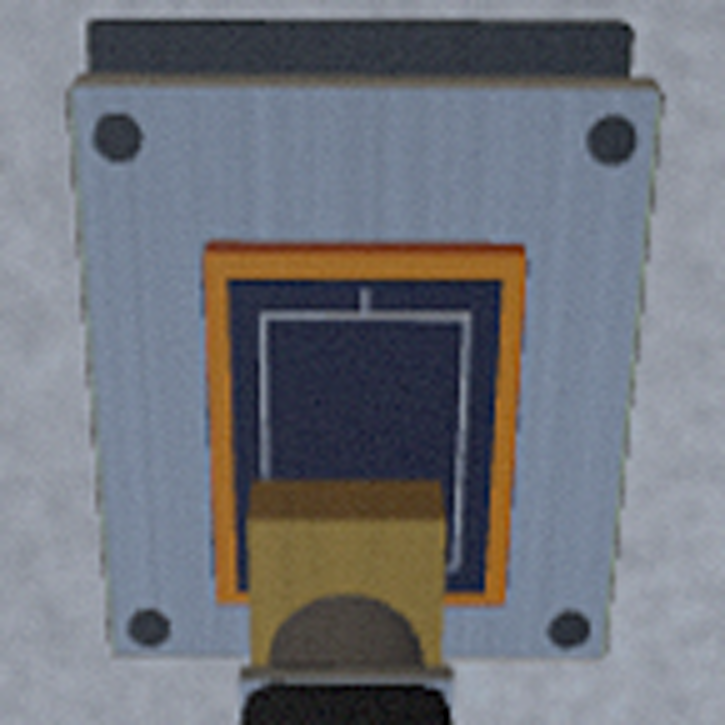

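View pics/k_s.png

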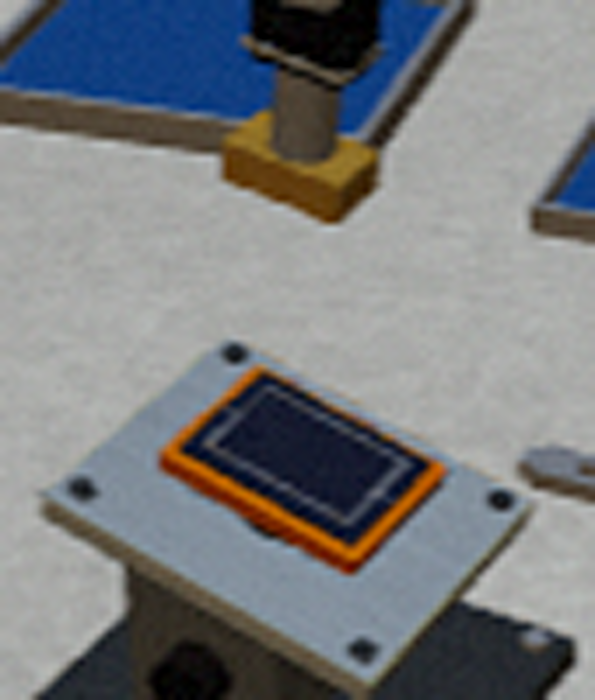

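```bash
cat > fit.py <<'E'
from deck import *
def L(n):
    z=np.load(n);return (z["K"],z["r"],z["t"])
def diepose(p,yaw):  # center underside x,y,z, yaw, pitch
    M=R.from_euler('z',yaw).as_matrix()@R.from_euler('y',-p[3]).as_matrix(); return M,p[:3]
E
python3 - <<'E'
from fit import *
cw,cs=L("j_wrist.npz"),L("j_side.npz")
W=lambda a:np.array(a)/5.+[210,85]-.4
S=lambda a:np.array(a)/7.+[215,170]-.43
dw=W([[660,92],[70,88],[606,657],[112,655]])
bolts_w=W([[612,139],[118,137],[569,629],[149,628]])
ds=S([[229,342],[40,495],[532,508],[368,685]])
r=least_squares(lambda p:(proj(cw,D@pose(p)[0].T+pose(p)[1])-dw).ravel(),[.515,.146,-.1]); print("deck wrist",r.x,r.fun.round(1))
pd=r.x
# orange height check: chip frame corners at height h
f=W([[471,313],[260,313],[459,572]]); F=np.array([[.024,-.017],[.024,.017],[-.024,-.017]])
M,o=pose(pd)
g=lambda q:(proj(cw,np.c_[F+q[:2],np.full(3,q[2])]@M.T+o)-f).ravel()
r=least_squares(g,[0,0,.02]); print("frame in deck",r.x,r.fun.round(1))
# die
dwp=np.array([[.018,-.011,0],[.018,.011,0],[.018,-.011,.012],[.018,.011,.012]]); dwo=W([[442,482],[250,482],[444,518],[249,518]])
dsp=np.array([[.018,.011,.012],[.018,-.011,.012],[-.018,-.011,.012],[-.018,.011,.012],[.018,.011,0],[-.018,.011,0],[-.018,-.011,0]])
dso=S([[222,152],[265,112],[380,155],[338,195],[222,182],[333,222],[380,183]])
tool=np.array([.4981,.1515,.2188]); 
def res(p,full=True):
    Md,od=diepose(p[:4],p[4])
    a=(proj(cw,dwp@Md.T+od)-dwo).ravel()
    b=(proj(cs,dsp@Md.T+od)+p[5:7]-dso).ravel()
    e=(proj(cs,D@M.T+o)+p[7:9]-ds).ravel()
    # grasp constraint height
    z=[(p[2]-(tool[2]+.0187-.0587*np.cos(p[3])))*1000]
    return np.concatenate([2*a,b,e,z])
r=least_squares(res,[.51,.15,.17,.25,-.1,0,0,0,0]); print("die",r.x.round(4)); print(r.fun.round(1))
# wrist only tilt
r2=least_squares(lambda p:np.r_[res(np.r_[p,0,0,0,0])[:8],res(np.r_[p,0,0,0,0])[-1]],[.51,.15,.17,.25,-.1]);print("wrist only",r2.x.round(4),r2.fun.round(1))
# side only: tilt of die vs deck tilt free
def rs(p):
    Md,od=diepose(np.r_[.515,.15,.178,p[0]],-.1)
    return (proj(cs,dsp@Md.T+od)+p[1:3]-dso).ravel()
r3=least_squares(rs,[.2,0,0]);print("side tilt",r3.x,r3.fun.round(1))
def rd(p):
    Mk=R.from_euler('z',p[3]).as_matrix()@R.from_euler('y',-p[0]).as_matrix()
    return (proj(cs,D@Mk.T+o)+p[1:3]-ds).ravel()
print("side deck tilt",least_squares(rd,[.2,0,0,-.1]).x)
E
```

```text
deck wrist [ 0.51890446  0.14584054 -0.10367434] [ 1.2 -0.8 -1.1 -0.6  0.2  1.  -0.4  1.1]
frame in deck [ 3.18094969e-06 -9.83163440e-05  1.82434232e-02] [ 0.1  0.1 -0.1 -0.   0.  -0.1]
die [ 0.512   0.1499  0.1792  0.1026 -0.0996  1.065   0.6039  0.6346  1.7498]
[-0.9  0.   0.9  0.1  0.6 -0.1 -0.6 -0.  -0.1 -0.9  0.1 -0.   0.1 -0.3
  0.1 -1.  -0.3  0.3  0.4  0.7 -0.3  1.2 -0.5 -0.5 -0.1  0.4  0.2 -0.3
  0.4  0.4  0.1]
wrist only [ 0.5121  0.1499  0.1792  0.1067 -0.0999] [-0.9 -0.   0.9 -0.   0.6  0.  -0.6  0.   0.1]
side tilt [0.08825792 2.55669536 0.33126257] [-0.1 -0.8  0.1  0.1  0.1 -0.4  0.  -1.1 -0.3  0.4  0.4  0.6 -0.3  1.1]
side deck tilt [ 0.23752245  0.6175875   1.7432369  -0.11961969]
```

```bash
python3 - <<'E'
import cv2,numpy as np
a=[cv2.imread(f"pics/{n}_sc.png") for n in "ghi"]
cv2.imwrite("pics/l.png",np.hstack([x[0:420,340:600] for x in a]))
w=[cv2.imread(f"pics/{n}.png")[190:340,215:345] for n in("g_w","j_wrist")]
cv2.imwrite("pics/m.png",cv2.resize(np.hstack(w),None,fx=3,fy=3,interpolation=2))
E
```

```text
(no output)
```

View pics/l.png

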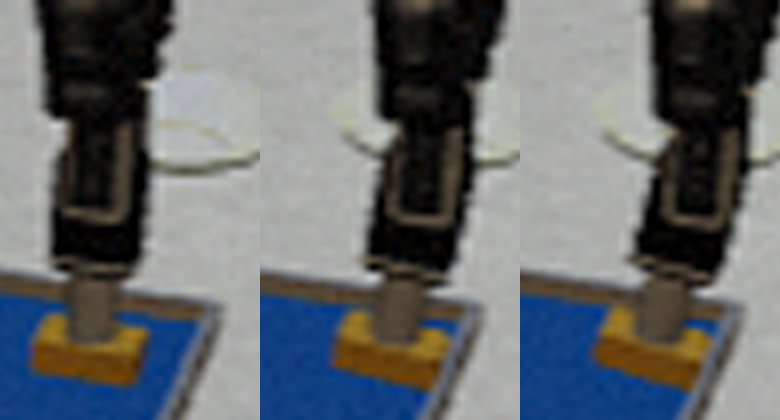

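View pics/m.png

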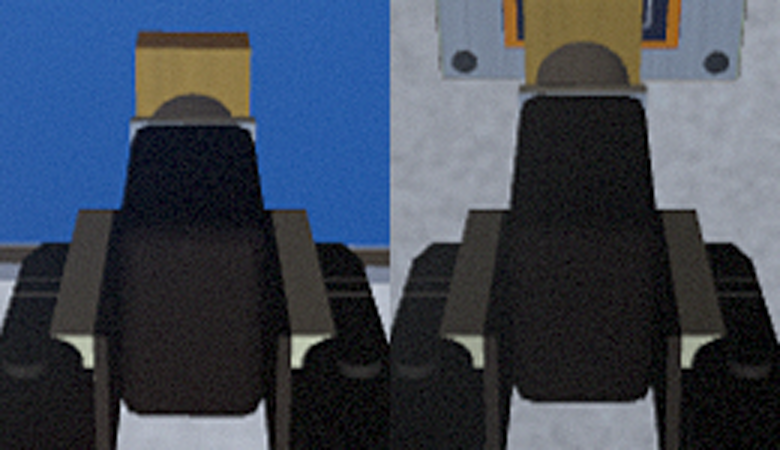

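>>> {"op": "drive_tool", "data": {
  "steps": [
    [0,0,0,0,-1],
    [0,0,0,0,-1],
    [0,0,0,0,-1],
    [0,0,0,0,-1],
    [0,0,0,0,-1]
  ]
}}

```text
clock: 8.55
position: [0.4985, 0.1486, 0.2191]
ee_rot: [-0.008, -0.67, 0.742, 0.004]
contact_force: [0.3, 0.1, -2.1]
width: 0.0194
```

```bash
python3 - <<'E'
from h import *
st(); 
for n in("wrist","side"):
    c=cal(n);im=manip.get_image(n); cv2.imwrite(f"pics/n_{n}.png",im); np.savez(f"n_{n}.npz",K=c[0],r=c[1],t=c[2])
st()
a=cv2.imread("pics/n_wrist.png");b=cv2.imread("pics/j_wrist.png")
cv2.imwrite("pics/n_c.png",cv2.resize(np.hstack([b[165:235,245:315],a[165:235,245:315]]),None,fx=5.5,fy=5.5,interpolation=2))
for im in(b,a):
    col=im[170:240,270:288].mean(1); print(np.c_[np.arange(170,240),col.round()][6:62].astype(int).tolist())
E
```

```text
t 8.55 p [0.4985 0.1486 0.2191] x [-0.102 -0.995  0.006] z [-0.017 -0.004 -1.   ] F [ 0.27  0.15 -2.13] w 0.0194
t 8.65 p [0.4985 0.1488 0.2191] x [-0.101 -0.995  0.006] z [-0.017 -0.004 -1.   ] F [-0.35  0.06 -2.38] w 0.0196
[[176, 63, 43, 39], [177, 61, 42, 38], [178, 61, 42, 37], [179, 63, 40, 34], [180, 57, 44, 46], [181, 42, 58, 73], [182, 35, 65, 87], [183, 38, 64, 86], [184, 37, 63, 84], [185, 36, 64, 84], [186, 37, 64, 85], [187, 36, 61, 82], [188, 40, 70, 91], [189, 54, 96, 114], [190, 62, 109, 127], [191, 61, 107, 124], [192, 61, 106, 124], [193, 59, 105, 123], [194, 61, 107, 124], [195, 61, 106, 123], [196, 61, 106, 124], [197, 61, 106, 124], [198, 61, 106, 123], [199, 61, 106, 124], [200, 61, 107, 124], [201, 61, 107, 125], [202, 61, 108, 127], [203, 60, 103, 120], [204, 61, 88, 99], [205, 60, 69, 76], [206, 61, 66, 71], [207, 61, 64, 69], [208, 60, 65, 70], [209, 61, 67, 71], [210, 61, 66, 71], [211, 62, 68, 72], [212, 61, 66, 70], [213, 61, 65, 70], [214, 61, 66, 70], [215, 60, 64, 69], [216, 61, 67, 71], [217, 54, 58, 63], [218, 60, 64, 67], [219, 70, 78, 83], [220, 96
[... 613 characters left out ...]
 [196, 60, 106, 123], [197, 61, 106, 124], [198, 60, 105, 123], [199, 62, 107, 124], [200, 60, 105, 123], [201, 61, 107, 124], [202, 60, 107, 126], [203, 61, 103, 121], [204, 61, 87, 99], [205, 61, 72, 78], [206, 60, 64, 69], [207, 60, 64, 69], [208, 62, 66, 71], [209, 60, 65, 69], [210, 60, 65, 69], [211, 61, 65, 70], [212, 60, 65, 70], [213, 61, 66, 70], [214, 61, 66, 71], [215, 61, 66, 71], [216, 61, 65, 70], [217, 56, 60, 64], [218, 59, 64, 67], [219, 69, 77, 81], [220, 95, 95, 94], [221, 98, 92, 87], [222, 16, 15, 17], [223, 25, 23, 23], [224, 27, 26, 24], [225, 29, 26, 26], [226, 26, 26, 26], [227, 26, 24, 24], [228, 27, 26, 25], [229, 27, 25, 25], [230, 27, 26, 26], [231, 26, 24, 25]]
```

View pics/n_c.png

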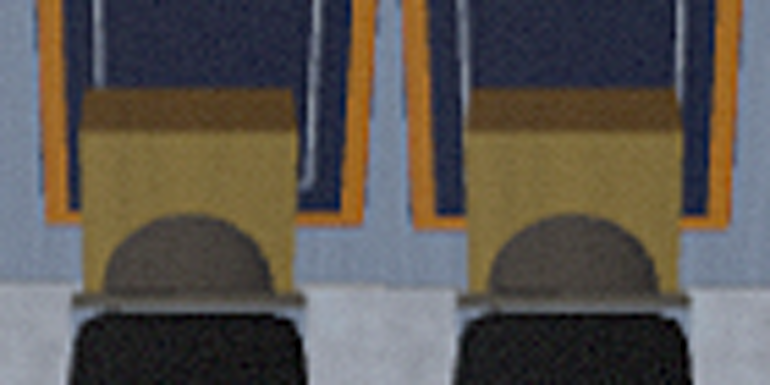

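```bash
cat > tilt.py <<'E'
from h import *
# camera in tool frame, fixed
z=np.load("n_wrist.npz"); K=z["K"]; Rw=cv2.Rodrigues(z["r"])[0]
s_pos=np.array([.4985,.1486,.2191]); 
def edges(im):
    g=im[150:260,272:286].mean(1); gr=np.abs(np.diff(g,axis=0)).sum(1)
    sat=(g[:,2]-g[:,0])
    # brass start: sat rises above 20
    i0=np.argmax(sat>20); a=np.interp(20,[sat[i0-1],sat[i0]],[i0-1,i0])+150
    j=i0+1
    while g[j,2]<105: j+=1
    b=np.interp(105,[g[j-1,2],g[j,2]],[j-1,j])+150
    k=j
    while not(g[k].max()<40): k+=1
    c=np.interp(55,[g[k,1],g[k-1,1]],[k,k-1])+150
    return np.array([a,b,c])
def solve(rows,cam,M,p,h0=None):
    # unknown: die-x offset s, h0 (depth pivot->underside), theta relative to tool; die x = -tool y
    X=np.array([[.018,0],[.018,.012],[.015,.038]])
    def f(q):
        s,h,th=q
        P=[]
        for x,zz in X:
            a=x+s; b=zz-h
            u= a*np.cos(th)-b*np.sin(th); v=a*np.sin(th)+b*np.cos(th)   # u along die x horiz, v up, rel pivot
            P.append(p+M@np.array([0,-u,-.0187-v]))
        return proj(cam,P)[:,1]-rows
    return least_squares(f,[0,.0587,.1]) if h0 is None else least_squares(lambda q:f([q[0],h0,q[1]]),[0,.1])
from scipy.optimize import least_squares
E
python3 - <<'E'
from tilt import *
g=cv2.imread("pics/g_w.png"); n=cv2.imread("pics/n_wrist.png"); cn=(z["K"],z["r"],z["t"])
Mn=q2R([-.008,-.67,.742,.004]); Mn=np.linalg.svd(Mn)[0]@np.linalg.svd(Mn)[2]
s=manip.get_state(); Mn=q2R(s["ee_rot"]); p=s["position"]
# wrist cam rigid in tool
C=-Rw.T@z["t"]; Ct=Mn.T@(C-p); Rt=Rw@Mn; print(Ct*1000)
for nm,im in(("g",g),("n",n)):
    e=edges(im); print(nm,e)
    cam=(K,cv2.Rodrigues(Rt)[0].ravel(),-Rt@Ct)
    r=solve(e,cam,np.eye(3),np.zeros(3)); print(" free",r.x,r.fun.round(2)); r=solve(e,cam,np.eye(3),np.zeros(3),.0587); print(" h fixed",r.x,r.fun.round(2))
E
```

```text
[   0.20771331  -77.31946562 -165.81184943]
g [200.76862124 205.57960644 231.24387255]
 free [ 0.02085775 -0.02644166 -0.13645177] [-0. -0. -0.]
 h fixed [-0.00144659  0.07407998] [-0.95  1.34 -0.39]
n [180.73743922 188.58857143 221.48272727]
 free [ 0.03006531 -0.01157122  0.01919404] [ 0. -0. -0.]
 h fixed [0.00183842 0.26156837] [-0.92  1.32 -0.41]
```

```bash
cat > sidefit.py <<'E'
from h import *
FOOT=box(-.018,.018,-.011,.011,0,.012)
def circ(r,z): 
    t=np.linspace(0,2*np.pi,24); return np.c_[r*np.cos(t),r*np.sin(t),np.full(24,z)]
SH=np.r_[circ(.009,.012),circ(.009,.038)]
def brass(im):
    a=im.astype(int); return ((a[...,2]-a[...,0])>35)&((a[...,2]-a[...,1])<75)&(a[...,2]>50)
def fitside(c,im,P,yaw,off,size,S=6):
    x0,y0=off
    m=brass(im)[y0:y0+size[1],x0:x0+size[0]].astype(np.uint8)*255
    n,l,s_,_=cv2.connectedComponentsWithStats(m); k=1+np.argmax(s_[1:,4]); m=((l==k)*255).astype(np.uint8)
    mb=cv2.GaussianBlur(cv2.resize(m,None,fx=S,fy=S,interpolation=cv2.INTER_LINEAR),(0,0),S*.6).astype(float)
    def ren(p):
        M=R.from_euler('z',yaw+0*p[0]).as_matrix()@R.from_euler('y',-p[2]).as_matrix()
        sh=mb.shape; f=sil(c,(M,P),[FOOT],np.array(off)-p[:2],sh,S); s=sil(c,(M,P),[SH],np.array(off)-p[:2],sh,S)
        f[s>0]=0; return cv2.GaussianBlur(f,(0,0),S*.6).astype(float)
    cost=lambda p:np.abs(ren(p)-mb).sum()/255/S/S
    best=None
    for t0 in(0,.15,.3):
        r=minimize(cost,[0,0,t0],method='Nelder-Mead',options=dict(initial_simplex=[[-2,0,t0],[2,2,t0],[0,-2,t0+.1],[0,0,t0-.1]],maxiter=300))
        if best is None or r.fun<best.fun: best=r
    return best.x.round(3),round(best.fun,1),int((m>0).sum())
E
python3 - <<'E'
from sidefit import *
cs=cal("side")
g=cv2.resize(cv2.imread("pics/g_sc.png"),(80,70),interpolation=cv2.INTER_AREA); G=np.zeros((420,560,3),np.uint8); G[150:220,280:360]=g
print("g",fitside(cs,G,np.array([.459,-.2136,.009]),.065,(320,182),(30,20)))
I=cv2.imread("pics/i_s.png"); print("i",fitside(cs,I,np.array([.4449,-.2164,.009]),.065,(325,180),(30,25)))
for n in("j","n"):
    J=cv2.imread(f"pics/{n}_side.png"); print(n,fitside(cs,J,np.array([.509,.149,.179]),-.1,(240,182),(36,24)))
E
```

```text
g (array([0.744, 0.526, 0.056]), np.float64(16.3), 76)
i (array([ 0.82 , -0.098,  0.201]), np.float64(11.8), 80)
j (array([-0.946, -0.247,  0.153]), np.float64(17.9), 199)
n (array([-0.763, -0.764,  0.134]), np.float64(20.6), 201)
```

```bash
python3 -c "
from h import *
goto(.455,-.213,.15)"
```

```text
t 8.65 p [0.4985 0.1488 0.2191] x [-0.101 -0.995  0.006] z [-0.017 -0.004 -1.   ] F [-0.35  0.06 -2.38] w 0.0196
shift mm [363.9   5.4  71.3]
```

>>> {"op": "drive_tool", "data": {
  "steps": [
    [45,1,0,0,-1],
    [90,2,0,-0.05,-1],
    [135,3,0,-0.1,-1],
    [180,4,10,-0.165,-1],
    [220,4,20,-0.165,-1]
  ]
}}

```text
clock: 9.15
position: [0.4717, -0.0718, 0.2008]
ee_rot: [0.007, 0.729, -0.684, -0.004]
contact_force: [-0.3, 0.9, -2.1]
width: 0.0192
```

```bash
python3 -c "
from h import *
goto(.455,-.213,.15)"
```

```text
t 9.15 p [ 0.4717 -0.0718  0.2008] x [ 0.064 -0.998  0.004] z [-0.015 -0.005 -1.   ] F [-0.26  0.91 -2.15] w 0.0192
shift mm [139.7  24.9  51.7]
```

>>> {"op": "drive_tool", "data": {
  "steps": [
    [40,7,10,0,-1],
    [80,14,30,0,-1],
    [120,21,45,0,-1],
    [140,25,52,0,-1],
    [140,25,52,0,-1]
  ]
}}

```text
clock: 9.65
position: [0.4541, -0.2159, 0.1486]
ee_rot: [0.008, 0.728, -0.685, -0.004]
contact_force: [0.1, 0.7, -1.7]
width: 0.0195
```

```bash
python3 -c "
from h import *
goto(.439,-.2155,.050)"
```

```text
t 9.65 p [ 0.4541 -0.2159  0.1486] x [ 0.061 -0.998  0.004] z [-0.017 -0.005 -1.   ] F [ 0.09  0.68 -1.67] w 0.0195
shift mm [-1.7 13.3 98.8]
```

>>> {"op": "drive_tool", "data": {
  "steps": [
    [-2,0,40,0,-1],
    [-2,0,75,0,-1],
    [-2,2,92,0,-1],
    [-2,8,98,0,-1],
    [-2,12,98,0,-1]
  ]
}}

```text
clock: 10.15
position: [0.4397, -0.2142, 0.0506]
ee_rot: [0.008, 0.728, -0.685, -0.005]
contact_force: [0.0, 0.5, -1.9]
width: 0.0188
```

>>> {"op": "drive_tool", "data": {
  "steps": [
    [0,2,0,0,-1],
    [0,4,0,0,-1],
    [0,6,0,0,-1]
  ]
}}

```text
clock: 10.45
position: [0.4344, -0.215, 0.0519]
ee_rot: [0.008, 0.728, -0.685, -0.004]
contact_force: [-0.5, 0.3, -1.8]
width: 0.0196
```

>>> {"op": "drive_tool", "data": {
  "steps": [
    [0,1,0,0,-1],
    [0,2,0,0,-1],
    [0,3,0,0,-1]
  ]
}}

```text
clock: 10.75
position: [0.4316, -0.2154, 0.0522]
ee_rot: [0.007, 0.728, -0.685, -0.004]
contact_force: [-0.1, -0.3, -1.5]
width: 0.0196
```

>>> {"op": "drive_tool", "data": {
  "steps": [
    [0,0,2,0,-1],
    [0,1,2.5,0,-1],
    [0,2,2.5,0,-1]
  ]
}}

```text
clock: 11.05
position: [0.43, -0.2155, 0.0496]
ee_rot: [0.007, 0.728, -0.685, -0.003]
contact_force: [1.9, 0.5, -3.4]
width: 0.0194
```

>>> {"op": "drive_tool", "data": {
  "steps": [
    [0,1,0,0,-1],
    [0,2,0,0,-1],
    [0,3,0,0,-1]
  ]
}}

```text
clock: 11.35
position: [0.4282, -0.2158, 0.0498]
ee_rot: [0.006, 0.728, -0.685, -0.002]
contact_force: [4.9, 1.2, -3.3]
width: 0.0195
```

>>> {"op": "drive_tool", "data": {
  "steps": [
    [0,1,0,0,-1],
    [0,2,0,0,-1],
    [0,3,0,0,-1],
    [0,4,0,0,-1],
    [0,4.5,0,0,-1]
  ]
}}

```text
clock: 11.85
position: [0.4239, -0.2162, 0.0501]
ee_rot: [0.006, 0.728, -0.685, -0.002]
contact_force: [3.3, 1.9, -1.0]
width: 0.0194
```

```bash
python3 - <<'E'
from tilt import *
from sidefit import *
s,M=st(); im=manip.get_image("wrist"); cv2.imwrite("pics/o_w.png",im); S=manip.get_image("side"); cv2.imwrite("pics/o_s.png",S)
print(fitside(cal("side"),S,np.array([.4449,-.2164,.009]),.065,(325,180),(30,25)))
print([int(x) for x in im[150:260,272:286].mean(1)[:,2]])
E
```

```text
t 11.85 p [ 0.4239 -0.2162  0.0501] x [ 0.06  -0.998  0.006] z [-0.012 -0.006 -1.   ] F [ 3.32  1.91 -1.02] w 0.0194
(array([ 0.841, -0.349,  0.256]), np.float64(10.1), 83)
[49, 46, 47, 48, 48, 47, 48, 46, 48, 48, 47, 47, 47, 48, 47, 46, 48, 46, 48, 45, 41, 80, 112, 108, 108, 107, 107, 108, 106, 105, 118, 138, 143, 140, 139, 140, 139, 139, 140, 141, 139, 140, 140, 141, 143, 131, 99, 85, 88, 88, 88, 90, 89, 88, 89, 89, 89, 88, 89, 89, 88, 91, 69, 68, 110, 109, 95, 52, 14, 22, 23, 19, 19, 21, 25, 20, 20, 21, 21, 23, 22, 22, 21, 24, 21, 21, 23, 20, 23, 22, 24, 24, 22, 21, 25, 21, 24, 20, 21, 21, 24, 25, 19, 24, 23, 24, 19, 21, 22, 22]
```

```bash
cat >> tilt.py <<'E'
Ct=np.array([0.208,-77.32,-165.81])/1000
def camtool():
    s=manip.get_state();M=q2R(s["ee_rot"]);K,r,t=cal("wrist");Rm=cv2.Rodrigues(r)[0];C=-Rm.T@t
    Rt=Rm@M; return (K,cv2.Rodrigues(Rt)[0].ravel(),-Rt@(M.T@(C-s["position"])))
E
python3 - <<'E'
from tilt import *
c=camtool()
for rows in([200.77,205.58,231.24],[180.74,188.59,221.48],[170.8,179.9,216.8],[170.7,180.1,216.9]):
    print(solve(np.array(rows),c,np.eye(3),np.zeros(3),.0587).x)
E
```

```text
[-0.00149679  0.07373676]
[0.00177914 0.26122213]
[0.00391128 0.35356489]
[0.00380932 0.35573679]
```

>>> {"op": "drive_tool", "data": {
  "steps": [
    [0,-3,-2,0,-1],
    [0,-6,-20,0,-1],
    [0,-15,-60,0,-1],
    [0,-30,-105,0,-1],
    [0,-40,-150,0,-1]
  ]
}}

```text
clock: 12.45
position: [0.4638, -0.2126, 0.2004]
ee_rot: [0.008, 0.728, -0.685, -0.004]
contact_force: [1.2, -0.8, -1.9]
width: 0.0196
```

>>> {"op": "drive_tool", "data": {
  "steps": [
    [-40,-6,-8,0.05,-1],
    [-85,-12,-15,0.1,-1],
    [-130,-20,-19,0.165,-1],
    [-175,-27,-19,0.165,-1],
    [-220,-35,-19,0.165,-1]
  ]
}}

```text
clock: 12.95
position: [0.4836, 0.0099, 0.2174]
ee_rot: [-0.01, -0.669, 0.743, 0.004]
contact_force: [0.2, 0.0, -1.8]
width: 0.0195
```

```bash
python3 -c "
from h import *
goto(.495,.146,.21)"
```

```text
t 12.95 p [0.4836 0.0099 0.2174] x [-0.105 -0.994  0.01 ] z [-0.021 -0.008 -1.   ] F [ 0.23  0.03 -1.81] w 0.0195
shift mm [-136.6    2.7    6.1]
```

>>> {"op": "drive_tool", "data": {
  "steps": [
    [-40,1,0,0,-1],
    [-80,2,2,0,-1],
    [-120,3,4,0,-1],
    [-136,3,6,0,-1],
    [-136,3,6,0,-1]
  ]
}}

```text
clock: 13.45
position: [0.4928, 0.1466, 0.209]
ee_rot: [-0.013, -0.67, 0.742, 0.005]
contact_force: [0.3, -0.0, -2.0]
width: 0.0192
```

>>> {"op": "drive_tool", "data": {
  "steps": [
    [0,0,0,0,-1]
  ]
}}

```text
clock: 13.55
position: [0.4917, 0.1454, 0.2085]
ee_rot: [-0.015, -0.671, 0.742, 0.005]
contact_force: [0.3, -0.1, -2.1]
width: 0.0192
```

```bash
python3 - <<'E'
from sidefit import *
s,M=st(); 
for n in("wrist","side"):
    c=cal(n);im=manip.get_image(n); cv2.imwrite(f"pics/p_{n}.png",im); np.savez(f"p_{n}.npz",K=c[0],r=c[1],t=c[2],p=s["position"],M=M)
    if n=="side": print(fitside(c,im,np.array([.509,.149,.179]),-.1,(240,182),(36,24)))
    else: cv2.imwrite("pics/p_wc.png",cv2.resize(im[80:235,205:360],None,fx=5,fy=5,interpolation=2))
cv2.imwrite("pics/p_sc.png",cv2.resize(im[170:270,215:300],None,fx=7,fy=7,interpolation=2))
E
```

```text
t 13.55 p [0.4917 0.1454 0.2085] x [-0.1   -0.995  0.016] z [-0.028 -0.013 -1.   ] F [ 0.25 -0.14 -2.14] w 0.0192
(array([1.023, 3.15 , 0.19 ]), np.float64(24.5), 194)
```

View pics/p_wc.png

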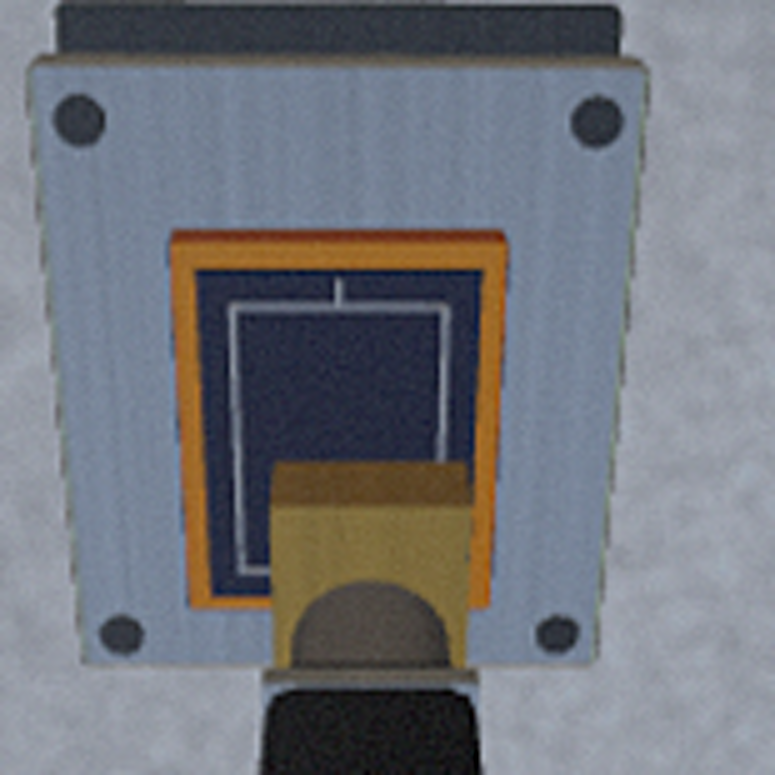

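View pics/p_sc.png

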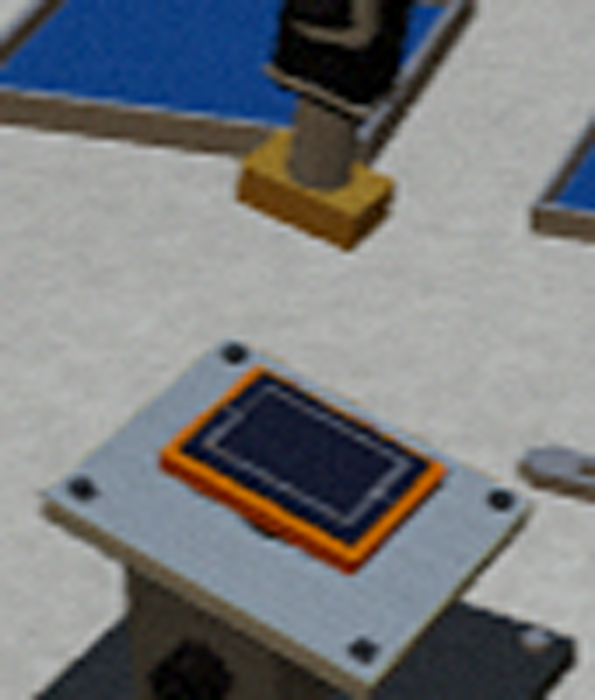

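>>> {"op": "drive_tool", "data": {
  "steps": [
    [45,0,-10,0,-1],
    [90,0,-20,0,-1]
  ]
}}

```text
clock: 13.85
position: [0.4824, 0.0542, 0.2297]
ee_rot: [-0.015, -0.671, 0.741, 0.005]
contact_force: [1.3, 0.6, -1.4]
width: 0.0196
```

```bash
python3 -c "
from h import *
st()"
```

```text
t 13.85 p [0.4824 0.0542 0.2297] x [-0.1   -0.995  0.016] z [-0.029 -0.013 -0.999] F [ 1.32  0.64 -1.44] w 0.0196
```

>>> {"op": "drive_tool", "data": {
  "steps": [
    [0,0,0,0,-1],
    [0,0,0,0,-1]
  ]
}}

```text
clock: 14.05
position: [0.4821, 0.0523, 0.2301]
ee_rot: [-0.015, -0.669, 0.743, 0.005]
contact_force: [-0.5, 0.5, -2.8]
width: 0.0197
```

```bash
python3 -c "
from h import *
goto(.495,.15,.205)"
```

```text
t 14.05 p [0.4821 0.0523 0.2301] x [-0.104 -0.994  0.016] z [-0.029 -0.013 -0.999] F [-0.48  0.48 -2.83] w 0.0197
shift mm [-98.9  -3.4  23.4]
```

>>> {"op": "drive_tool", "data": {
  "steps": [
    [-15,0,4,0,-1],
    [-35,-1,8,0,-1],
    [-60,-2,14,0,-1],
    [-80,-3,18,0,-1],
    [-90,-3,20,0,-1]
  ]
}}

```text
clock: 14.55
position: [0.4933, 0.1431, 0.2077]
ee_rot: [-0.016, -0.67, 0.742, 0.006]
contact_force: [-0.1, -0.1, -1.7]
width: 0.0194
```

>>> {"op": "drive_tool", "data": {
  "steps": [
    [-4,-1,1,0,-1],
    [-5,-1,2,0,-1],
    [-5,-1,2,0,-1]
  ]
}}

```text
clock: 14.85
position: [0.4946, 0.1475, 0.2055]
ee_rot: [-0.016, -0.67, 0.742, 0.006]
contact_force: [-0.7, 0.3, -2.6]
width: 0.0194
```

```bash
python3 -c "
from h import *
goto(.495,.15,.205); print(manip.get_state()['qpos'].round(3))"
```

```text
t 14.85 p [0.4946 0.1475 0.2055] x [-0.102 -0.995  0.016] z [-0.031 -0.013 -0.999] F [-0.68  0.28 -2.57] w 0.0194
shift mm [-2.6 -0.2  0.4]
[ 0.161  0.209  1.605 -0.008  1.361  1.836]
```

```bash
cat > rel.py <<'E'
from fit import *
DW=np.array([[.018,-.011,0],[.018,.011,0],[.018,-.011,.012],[.018,.011,.012]])
def analyse(cw,p,M,dw,f,dwo,bias=.067):
    r=least_squares(lambda q:(proj(cw,D@pose(q)[0].T+pose(q)[1])-dw).ravel(),[.515,.146,-.1]); pd=r.x; Md,o=pose(pd)
    print("deck",pd.round(4),r.fun.round(1))
    F=np.array([[.024,-.017],[.024,.017],[-.024,.017]])
    r=least_squares(lambda q:(proj(cw,np.c_[F+q[:2],np.full(3,q[2])]@Md.T+o)-f).ravel(),[0,0,.02]);print("frame in deck mm",(r.x*1000).round(2),r.fun.round(1)); fr=r.x
    # die: in tool frame, die x=-tool y ; params s, lateral, theta, yaw ; h fixed
    def dp(q,h=.0587):
        s,l,th,yw=q
        A=np.array([[0,-1,0],[-1,0,0],[0,0,-1.]]).T # columns: die x,y,z in tool (die x=-ty, die y=-tx, die z=-tz)
        A=np.c_[[0,-1,0],[-1,0,0],[0,0,-1.]]
        Rd=R.from_euler('z',yw).as_matrix()@R.from_euler('y',-th).as_matrix()
        T=M@A@Rd; c=p+M@np.array([0,0,-.0187])+T@np.array([s,0,-h])+M@np.array([l,0,0]); return T,c
    r=least_squares(lambda q:(proj(cw,DW@dp(q)[0].T+dp(q)[1])-dwo).ravel(),[0,0,.2,0]); print("die s,l,th,yaw",r.x.round(4),r.fun.round(1))
    q=r.x.copy()
    # fixed theta: fit using bottom edge only
    for th in (q[2],q[2]-bias):
        r=least_squares(lambda k:(proj(cw,DW[:2]@dp([k[0],k[1],th,k[2]])[0].T+dp([k[0],k[1],th,k[2]])[1])-dwo[:2]).ravel(),[0,0,0])
        T,c=dp([r.x[0],r.x[1],th,r.x[2]]); rel=Md.T@(c-o)*1000; E=(R.from_matrix(Md.T@T)).as_euler('ZYX')
        print("th",th.round(3),"s",r.x.round(4),"die in deck mm",rel.round(2),"yaw,pitch(-),roll",E.round(3))
    return Md,o
E
python3 - <<'E'
from rel import *
z=np.load("p_wrist.npz"); cw=(z["K"],z["r"],z["t"])
W=lambda a:np.array(a)/5.+[205,80]-.4
Md,o=analyse(cw,z["p"],z["M"],W([[647,70],[33,65],[594,660],[84,662]]),W([[449,304],[230,304],[238,574]]),W([[469,464],[272,462],[472,505],[270,504]]))
print(Md.round(4).tolist(), (z["M"].T@Md).round(3).tolist())
E
```

```text
deck [ 0.5192  0.1456 -0.1067] [ 1.6 -0.8 -1.7 -0.7  0.6  1.4 -0.4  0.9]
frame in deck mm [-0.77  0.16 17.25] [ 0.2  0.2 -0.2 -0.   0.1 -0.1]
die s,l,th,yaw [ 0.0098 -0.0002  0.1955 -0.0074] [-0.4 -0.1  0.5  0.   0.   0.1 -0.2  0. ]
th 0.195 s [ 0.0097 -0.0004 -0.0104] die in deck mm [16.59 -3.45 94.79] yaw,pitch(-),roll [-0.001  0.081 -0.016]
th 0.128 s [ 0.0129 -0.0004 -0.0104] die in deck mm [15.78 -3.47 94.12] yaw,pitch(-),roll [-0.002  0.148 -0.017]
[[0.9634, 0.1065, -0.246], [-0.1032, 0.9943, 0.0263], [0.2474, 0.0, 0.9689]] [[0.01, -1.0, 0.013], [-0.962, -0.006, 0.273], [-0.273, -0.016, -0.962]]
```

```bash
python3 - <<'E'
from rel import *
import tilt
c=tilt.camtool()
def an(dwo):
    def dp(q,h=.0587):
        s,l,th,yw=q
        A=np.c_[[0,-1,0],[-1,0,0],[0,0,-1.]]
        T=A@R.from_euler('z',yw).as_matrix()@R.from_euler('y',-th).as_matrix(); return T,np.array([0,0,-.0187])+T@np.array([s,0,-h])+np.array([l,0,0])
    for h in (.0567,.0587,.0607):
        r=least_squares(lambda q:(proj(c,DW@dp(q,h)[0].T+dp(q,h)[1])-dwo).ravel(),[0,0,.2,0]);print(h,r.x.round(4),r.fun.round(2))
def rows(f,cx):
    im=cv2.imread(f).astype(float); out=[]
    # column edges at given row
    return im
an(np.array([[298.5,200.8],[260.8,200.8],[298.8,205.6],[260.5,205.6]]))
for f,y1,y2 in(("g_w",203,215),("n_wrist",184,197),("p_wrist",177,186)):
    im=cv2.imread(f"pics/{f}.png").astype(int)
    for y in (y1,y2): print(f,y,(im[y-1:y+2,250:310,2]-im[y-1:y+2,250:310,0]).mean(0).astype(int).tolist())
E
python3 - <<'E'
import cv2,numpy as np
a=[cv2.imread(f"pics/{f}.png")[y:y+70,245:315] for f,y in(("g_w",185),("n_wrist",165),("p_wrist",158))]
cv2.imwrite("pics/q.png",cv2.resize(np.vstack([np.hstack(a[:2]),np.hstack([a[2],a[2]])]),None,fx=5,fy=4.2,interpolation=cv2.INTER_NEAREST))
E
```

```text
0.0567 [ 0.0044  0.0005 -0.0387 -0.0001] [-0.6  -0.05  0.55 -0.04  0.21  0.04 -0.15  0.04]
0.0587 [ 0.0036  0.0005 -0.033  -0.0001] [-0.77 -0.08  0.71 -0.08  0.02  0.07  0.03  0.07]
0.0607 [ 0.0028  0.0005 -0.0276 -0.0001] [-0.93 -0.12  0.87 -0.11 -0.16  0.09  0.21  0.09]
g_w 203 [-124, -123, -125, -122, -122, -124, -122, -122, -124, -136, -61, 21, 34, 32, 30, 31, 28, 29, 31, 28, 31, 30, 30, 27, 29, 33, 31, 31, 32, 32, 33, 33, 31, 29, 33, 32, 30, 33, 35, 32, 34, 33, 34, 32, 32, 33, 40, 39, -112, -133, -126, -121, -126, -125, -123, -125, -124, -125, -123, -126]
g_w 215 [-124, -123, -123, -123, -121, -126, -126, -122, -129, -152, 38, 80, 72, 71, 71, 68, 68, 65, 66, 68, 70, 68, 69, 68, 68, 71, 72, 69, 70, 72, 69, 70, 68, 67, 67, 69, 71, 70, 71, 71, 70, 69, 71, 68, 69, 72, 72, 93, -47, -127, -132, -122, -126, -125, -121, -123, -124, -123, -123, -122]
n_wrist 184 [118, 115, 127, 18, -37, -26, -25, -26, -30, -9, 26, 48, 50, 47, 47, 42, 46, 44, 45, 46, 47, 45, 44, 46, 44, 47, 46, 48, 48, 47, 50, 48, 50, 47, 46, 45, 48, 49, 47, 50, 48, 46, 47, 48, 48, 46, 50, 56, 17, -19, -29, -27, -26, -38, 35, 114, 123, 126, 108, -27]
n_wrist 197 [108, 116, 119, 80, -7, -32, -25, -27, -32, 11, 58, 64, 65, 63, 64, 64, 60, 58, 61, 62, 64, 64, 59, 61, 63, 62, 67, 64, 64, 63, 64, 63, 62, 60, 62, 63, 63, 62, 64, 62, 63, 64, 64, 62, 62, 62, 60, 66, 52, -10, -33, -27, -34, -11, 114, 123, 122, 141, -26, -42]
p_wrist 177 [-24, -23, -20, -20, -25, -21, -25, -28, -34, 31, 55, 54, 55, 55, 52, 52, 52, 54, 49, 52, 56, 50, 53, 53, 52, 55, 55, 54, 55, 55, 56, 54, 54, 55, 54, 54, 55, 54, 55, 55, 55, 53, 52, 51, 54, 53, 54, 57, 33, 26, 111, 120, 122, 140, -20, -41, -32, -34, -32, -33]
p_wrist 186 [-23, -25, -21, -24, -23, -23, -23, -28, -17, 59, 66, 65, 63, 64, 64, 63, 62, 60, 61, 64, 62, 63, 61, 62, 63, 62, 66, 64, 66, 63, 64, 64, 62, 64, 64, 61, 65, 64, 63, 64, 62, 63, 65, 64, 63, 64, 64, 63, 57, 77, 116, 119, 128, 72, -31, -38, -31, -32, -30, -33]
```

View pics/q.png

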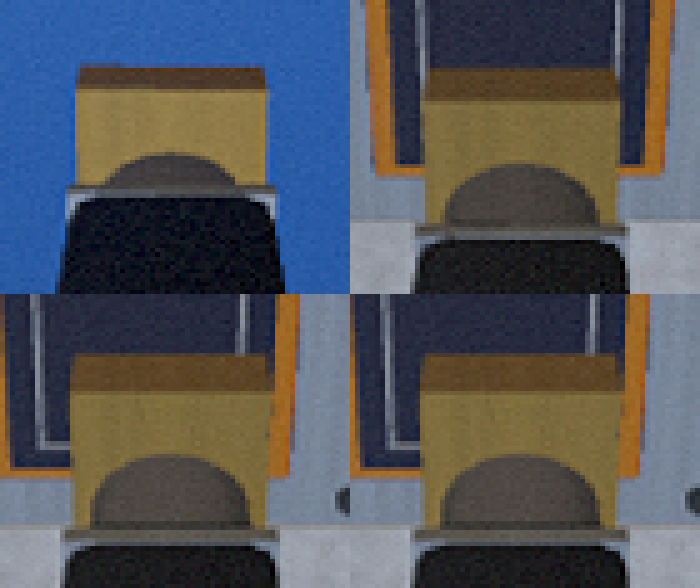

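>>> {"op": "drive_tool", "data": {
  "steps": [
    [45,1,0,0,-1],
    [90,2,0,0,-1],
    [135,3,0,0,-1],
    [180,4,10,0,-1],
    [225,4,20,0,-1]
  ]
}}

```text
clock: 15.35
position: [0.4664, -0.0786, 0.1899]
ee_rot: [-0.016, -0.67, 0.743, 0.005]
contact_force: [1.4, 0.0, -2.7]
width: 0.0194
```

```bash
python3 -c "
from h import *
goto(.448,-.213,.15)"
```

```text
t 15.35 p [ 0.4664 -0.0786  0.1899] x [-0.103 -0.995  0.017] z [-0.03  -0.014 -0.999] F [ 1.38  0.05 -2.7 ] w 0.0194
shift mm [134.9   3.3  42.3]
```

>>> {"op": "drive_tool", "data": {
  "steps": [
    [40,1,10,0,-1],
    [80,2,25,-0.05,-1],
    [115,3,38,-0.1,-1],
    [135,3,42,-0.165,-1],
    [135,3,42,-0.165,-1]
  ]
}}

```text
clock: 15.85
position: [0.4472, -0.2165, 0.1498]
ee_rot: [0.016, 0.727, -0.686, -0.006]
contact_force: [1.0, 0.6, -2.1]
width: 0.0195
```

```bash
python3 -c "
from h import *
goto(.440,-.2155,.050)"
```

```text
t 15.85 p [ 0.4472 -0.2165  0.1498] x [ 0.058 -0.998  0.013] z [-0.031 -0.015 -0.999] F [ 1.01  0.58 -2.13] w 0.0195
shift mm [ -2.7   4.  100. ]
```

>>> {"op": "drive_tool", "data": {
  "steps": [
    [-1,0,40,0,-1],
    [-1,0,75,0,-1],
    [-2,0,94,0,-1],
    [-2,2,100,0,-1],
    [-2,4,100,0,-1]
  ]
}}

```text
clock: 16.35
position: [0.4397, -0.2158, 0.0499]
ee_rot: [0.016, 0.727, -0.687, -0.006]
contact_force: [0.6, 0.1, -1.1]
width: 0.0193
```

>>> {"op": "drive_tool", "data": {
  "steps": [
    [0,3,0,0,-1],
    [0,6,0,0,-1],
    [0,8,0,0,-1]
  ]
}}

```text
clock: 16.65
position: [0.4321, -0.2166, 0.0513]
ee_rot: [0.016, 0.727, -0.687, -0.005]
contact_force: [0.0, -0.2, -1.8]
width: 0.0191
```

>>> {"op": "drive_tool", "data": {
  "steps": [
    [0,1,0,0,-1],
    [0,2,0,0,-1],
    [0,3,0,0,-1]
  ]
}}

```text
clock: 16.95
position: [0.4292, -0.2169, 0.0517]
ee_rot: [0.016, 0.727, -0.687, -0.005]
contact_force: [0.5, 0.8, -2.6]
width: 0.0192
```

>>> {"op": "drive_tool", "data": {
  "steps": [
    [0,1,0,0,-1],
    [0,2,0,0,-1],
    [0,3,0,0,-1]
  ]
}}

```text
clock: 17.25
position: [0.4261, -0.2171, 0.0517]
ee_rot: [0.016, 0.727, -0.687, -0.005]
contact_force: [0.2, 0.2, -2.7]
width: 0.0193
```

>>> {"op": "drive_tool", "data": {
  "steps": [
    [0,0,2,0,-1],
    [0,1,2,0,-1],
    [0,2,2,0,-1]
  ]
}}

```text
clock: 17.55
position: [0.4248, -0.2173, 0.0497]
ee_rot: [0.015, 0.727, -0.687, -0.005]
contact_force: [2.0, 1.1, -3.2]
width: 0.0193
```

>>> {"op": "drive_tool", "data": {
  "steps": [
    [0,1,0,0,-1],
    [0,2,0,0,-1],
    [0,3,0,0,-1],
    [0,4,0,0,-1]
  ]
}}

```text
clock: 17.95
position: [0.4217, -0.2177, 0.05]
ee_rot: [0.015, 0.727, -0.687, -0.004]
contact_force: [5.5, 0.7, -3.3]
width: 0.0195
```

>>> {"op": "drive_tool", "data": {
  "steps": [
    [0,1,0,0,-1],
    [0,2,0,0,-1],
    [0,2.5,0,0,-1]
  ]
}}

```text
clock: 18.25
position: [0.4193, -0.2179, 0.0502]
ee_rot: [0.015, 0.727, -0.687, -0.003]
contact_force: [4.7, 0.7, -2.8]
width: 0.0191
```

>>> {"op": "drive_tool", "data": {
  "steps": [
    [0,-4,-2,0,-1],
    [0,-6,-15,0,-1],
    [0,-8,-40,0,-1],
    [0,-10,-60,0,-1],
    [0,-10,-60,0,-1]
  ]
}}

```text
clock: 18.75
position: [0.4314, -0.2176, 0.112]
ee_rot: [0.015, 0.727, -0.687, -0.002]
contact_force: [0.5, 0.1, -3.4]
width: 0.0195
```

```bash
cat >> rel.py <<'E'
def abtilt(im,c,cols=(250,310),r0=140):
    """rows a,b at mid columns + column edges -> theta rel tool (bias-corrected +.04)"""
    g=im[r0:r0+100,272:286].astype(float).mean(1)
    return g
def an(dwo,c,h=.0587):
    def dp(q):
        s,l,th,yw=q
        A=np.c_[[0,-1,0],[-1,0,0],[0,0,-1.]]
        T=A@R.from_euler('z',yw).as_matrix()@R.from_euler('y',-th).as_matrix(); return T,np.array([0,0,-.0187])+T@np.array([s,0,-h])+np.array([l,0,0])
    r=least_squares(lambda q:(proj(c,DW@dp(q)[0].T+dp(q)[1])-dwo).ravel(),[0,0,.2,0]); return r.x,r.fun
E
python3 - <<'E'
from rel import *
import tilt
st(); c=tilt.camtool(); im=manip.get_image("wrist"); cv2.imwrite("pics/r_w.png",im)
print([int(v) for v in im[150:200,272:286].astype(float).mean(1)[:,2]])
print([int(v) for v in (im[150:200,272:286].astype(float).mean(1)[:,2]-im[150:200,272:286].astype(float).mean(1)[:,0])])
E
```

```text
t 18.75 p [ 0.4314 -0.2176  0.112 ] x [ 0.057 -0.998  0.018] z [-0.024 -0.02  -1.   ] F [ 0.46  0.06 -3.39] w 0.0195
[45, 46, 45, 46, 45, 44, 42, 46, 46, 45, 46, 43, 43, 39, 80, 115, 109, 109, 108, 107, 109, 109, 109, 106, 118, 136, 133, 132, 133, 133, 133, 132, 133, 133, 132, 133, 133, 134, 133, 119, 92, 88, 89, 91, 89, 92, 90, 90, 91, 89]
[-113, -112, -112, -112, -113, -113, -114, -112, -112, -112, -111, -113, -115, -126, -54, 79, 62, 59, 58, 59, 58, 58, 59, 59, 60, 64, 64, 63, 64, 63, 63, 64, 64, 64, 64, 64, 65, 65, 65, 45, 12, 7, 10, 10, 10, 11, 10, 11, 11, 11]
```

```bash
python3 - <<'E'
from rel import *
import tilt
c=tilt.camtool()
for f in("g_w","n_wrist","o_w","p_wrist","r_w"):
    im=cv2.imread(f"pics/{f}.png").astype(float); g=im[150:260,272:286].mean(1); R_=g[:,2]; sat=g[:,2]-g[:,0]
    # a: crossing half between background and face in sat
    i=np.argmax(sat>20); lo=np.median(sat[max(0,i-8):i-2]); fa=np.median(sat[i+2:i+4]); t=(lo+fa)/2
    k=next(j for j in range(i-3,i+3) if sat[j]<=t<sat[j+1]); a=150+k+(t-sat[k])/(sat[k+1]-sat[k])
    face=np.median(R_[i+1:i+4]); j=i+3
    while R_[j]<face+15: j+=1
    topv=np.median(R_[j+2:j+8]); t=(face+topv)/2; k=next(q for q in range(j-3,j+3) if R_[q]<=t<R_[q+1]); b=150+k+(t-R_[k])/(R_[k+1]-R_[k])
    x,fu=an(np.array([[298.2,a],[259.8,a],[298.5,b],[259.5,b]]),c); print(f,round(a,2),round(b,2),round(b-a,2),x.round(4))
E
```

```text
g_w 200.27 205.7 5.42 [ 0.0021  0.0004  0.0033 -0.0002]
n_wrist 180.55 188.57 8.02 [ 0.0063  0.0004  0.1588 -0.0002]
o_w 171.23 180.3 9.07 [ 0.0093  0.0004  0.2152 -0.0003]
p_wrist 171.81 180.84 9.03 [ 9.10e-03  4.00e-04  2.13e-01 -2.00e-04]
r_w 164.21 174.14 9.93 [ 0.0117  0.0004  0.2558 -0.0003]
```

>>> {"op": "drive_tool", "data": {
  "steps": [
    [-10,-10,-30,0,-1],
    [-30,-20,-70,0,-1],
    [-60,-28,-100,0,-1],
    [-105,-32,-105,0.06,-1],
    [-150,-36,-105,0.12,-1]
  ]
}}

```text
clock: 19.3
position: [0.4598, -0.0624, 0.2119]
ee_rot: [-0.016, -0.683, 0.73, 0.002]
contact_force: [1.5, 0.7, -2.0]
width: 0.0195
```

```bash
python3 -c "
from h import *
goto(.480,.149,.21)"
```

```text
t 19.3 p [ 0.4598 -0.0624  0.2119] x [-0.067 -0.998  0.021] z [-0.027 -0.019 -0.999] F [ 1.5   0.7  -2.05] w 0.0195
shift mm [-212.2   -5.9   -2.7]
```

>>> {"op": "drive_tool", "data": {
  "steps": [
    [-45,-1,0,0.02,-1],
    [-90,-2,-1,0.035,-1],
    [-135,-4,-2,0.035,-1],
    [-175,-5,-2,0.035,-1],
    [-200,-6,-2,0.035,-1]
  ]
}}

```text
clock: 19.8
position: [0.4774, 0.1388, 0.2075]
ee_rot: [-0.018, -0.671, 0.741, 0.003]
contact_force: [0.7, -1.2, -1.6]
width: 0.0197
```

>>> {"op": "drive_tool", "data": {
  "steps": [
    [-8,0,0,0,-1],
    [-12,0,0,0,-1],
    [-12,0,0,0,-1],
    [-12,0,0,0,-1]
  ]
}}

```text
clock: 20.2
position: [0.4782, 0.1494, 0.2069]
ee_rot: [-0.019, -0.67, 0.742, 0.003]
contact_force: [-0.6, -0.6, -1.8]
width: 0.0197
```

```bash
python3 - <<'E'
from h import *
s,M=st(); c=cal("wrist");im=manip.get_image("wrist"); cv2.imwrite("pics/s_w.png",im); np.savez("s_wrist.npz",K=c[0],r=c[1],t=c[2],p=s["position"],M=M)
cv2.imwrite("pics/s_wc.png",cv2.resize(im[65:220,205:360],None,fx=5,fy=5,interpolation=2))
E
```

```text
t 20.2 p [0.4782 0.1494 0.2069] x [-0.101 -0.995  0.024] z [-0.033 -0.021 -0.999] F [-0.57 -0.57 -1.85] w 0.0197
```

View pics/s_wc.png

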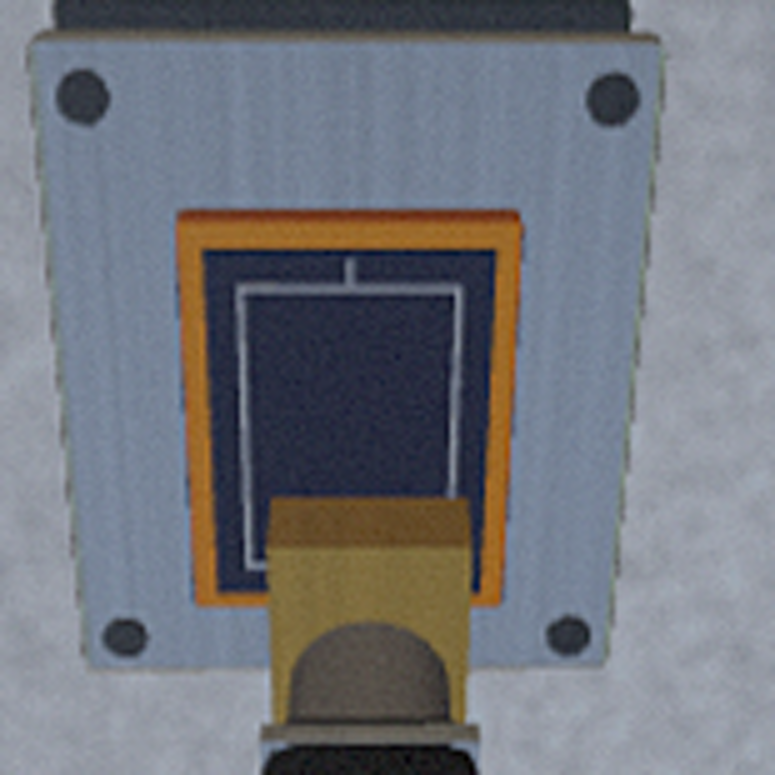

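```bash
cat > go.py <<'E'
from rel import *
def dp_world(p,M,s,l,th,h=.0587,yw=-.0):
    A=np.c_[[0,-1,0],[-1,0,0],[0,0,-1.]]
    T=M@A@R.from_euler('z',yw).as_matrix()@R.from_euler('y',-th).as_matrix()
    return T,p+M@np.array([0,0,-.0187])+T@np.array([s,0,-h])+M@np.array([l,0,0])
E
python3 - <<'E'
from go import *
z=np.load("s_wrist.npz"); cw=(z["K"],z["r"],z["t"]);p,M=z["p"],z["M"]
W=lambda a:np.array(a)/5.+[205,65]-.4
dw=W([[660,45],[32,40],[606,663],[87,667]]); f=W([[463,285],[236,285],[248,570]]); dwo=W([[470,499],[269,497],[471,547],[270,547]])
Md,o=analyse(cw,p,M,dw,f,dwo,bias=0)
T,c=dp_world(p,M,.0117,.0004,.256); print("die in deck (r calib)",(Md.T@(c-o)*1000).round(2),R.from_matrix(Md.T@T).as_euler('ZYX').round(3))
print("pred px",proj(cw,DW@T.T+c).round(1).tolist(),dwo.round(1).tolist())
# shift to get die center at (0,0,zc) in deck
for zc in (30,):
    tgt=o+Md@np.array([0,0,zc/1000]); print("shift tool mm",(M.T@(tgt-c)*1000).round(1))
print("deck normal in tool",(M.T@Md[:,2]).round(4))
E
```

```text
deck [ 0.5191  0.1459 -0.1034] [ 1.8 -1.  -1.7 -0.5  0.5  1.3 -0.6  1. ]
frame in deck mm [-0.28 -0.2  18.2 ] [ 0.1  0.1  0.1  0.  -0.3 -0.1]
die s,l,th,yaw [ 1.110e-02 -2.000e-04  2.706e-01 -4.200e-03] [-0.3 -0.1  0.5  0.2  0.6  0.1 -0.8 -0.1]
th 0.271 s [ 0.0112 -0.0005 -0.0102] die in deck mm [ 8.66 -1.26 97.11] yaw,pitch(-),roll [-0.002  0.01  -0.025]
th 0.271 s [ 0.0112 -0.0005 -0.0102] die in deck mm [ 8.66 -1.26 97.11] yaw,pitch(-),roll [-0.002  0.01  -0.025]
die in deck (r calib) [ 8.33 -1.95 96.96] [ 0.008  0.025 -0.023]
pred px [[299.1, 164.4], [259.8, 164.4], [300.2, 173.8], [258.7, 173.8]] [[298.6, 164.4], [258.4, 164.0], [298.8, 174.0], [258.6, 174.0]]
shift tool mm [ -3.5 -10.6  66.6]
deck normal in tool [ 0.0226  0.277  -0.9606]
```

>>> {"op": "drive_tool", "data": {
  "steps": [
    [-1,-3,18,0,-1],
    [-2,-6,38,0,-1],
    [-3,-9,55,0,-1],
    [-3.5,-10.5,65,0,-1],
    [-3.5,-10.5,66,0,-1]
  ]
}}

```text
clock: 20.75
position: [0.4864, 0.1495, 0.1397]
ee_rot: [-0.02, -0.67, 0.742, 0.004]
contact_force: [-0.4, -0.2, -2.9]
width: 0.0192
```

```bash
python3 - <<'E'
from h import *
s,M=st()
for n in("wrist","side"):
    c=cal(n);im=manip.get_image(n); cv2.imwrite(f"pics/t_{n}.png",im); np.savez(f"t_{n}.npz",K=c[0],r=c[1],t=c[2],p=s["position"],M=M)
    a=im[80:235,205:360] if n=="wrist" else im[190:290,205:305]
    cv2.imwrite(f"pics/t_{n}c.png",cv2.resize(a,None,fx=5 if n=="wrist" else 7,fy=5 if n=="wrist" else 7,interpolation=2)[:750])
E
```

```text
t 20.75 p [0.4864 0.1495 0.1397] x [-0.102 -0.994  0.025] z [-0.035 -0.021 -0.999] F [-0.39 -0.24 -2.9 ] w 0.0192
```

View pics/t_wristc.png

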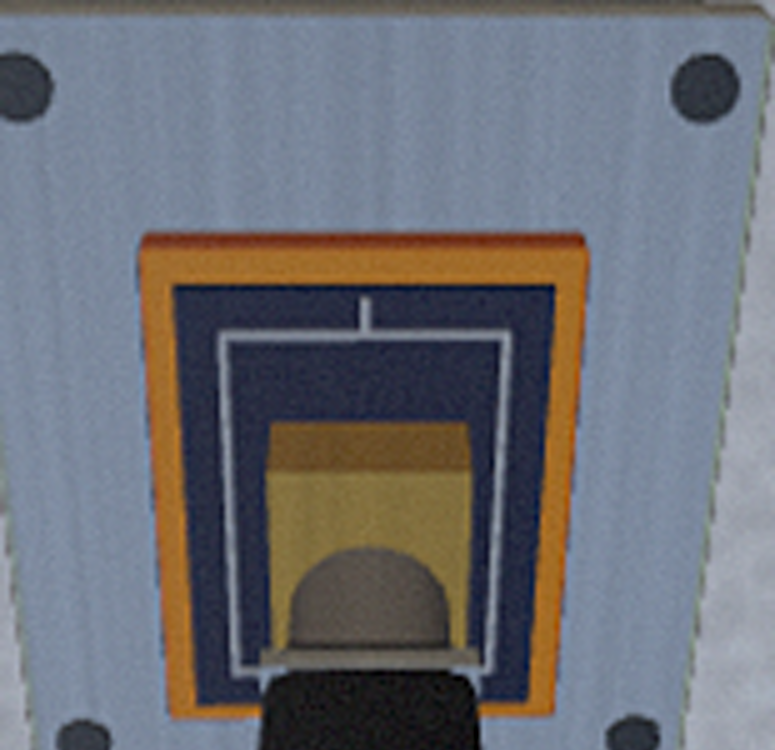

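View pics/t_sidec.png

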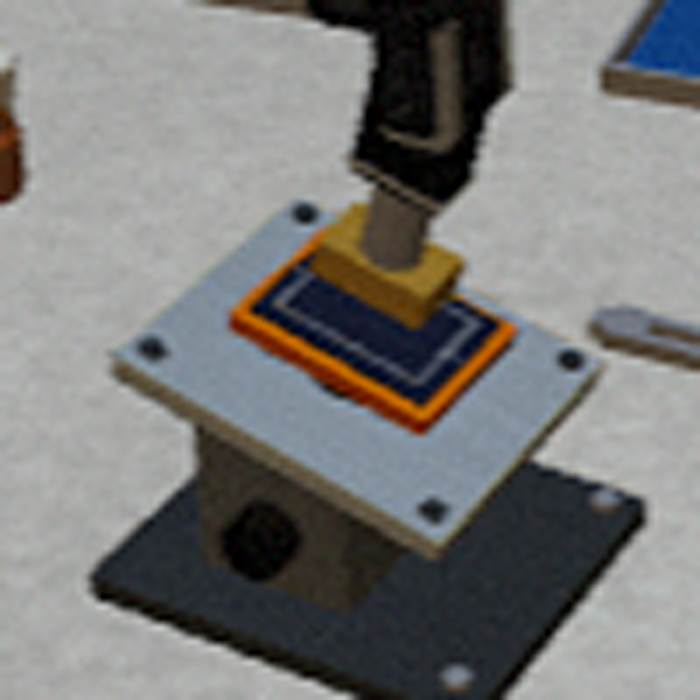

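```bash
python3 - <<'E'
from go import *
from sidefit import fitside,brass
z=np.load("t_side.npz"); cs=(z["K"],z["r"],z["t"]);p,M=z["p"],z["M"]
T,c=dp_world(p,M,.0115,0,.26); print("world die",c.round(4),"tilt",np.arcsin(T[2,0]).round(3))
im=cv2.imread("pics/t_side.png")
# exclude orange: brass-specific
a=im.astype(int); bm=((a[...,2]-a[...,0])>25)&((a[...,2]-a[...,1])<45)&(a[...,1]>45)
cv2.imwrite("pics/u.png",cv2.resize((bm[190:290,205:305]*255).astype(np.uint8),None,fx=6,fy=6,interpolation=0))
S=lambda a:np.array(a)/7.+[205,190]-.43
# carrier plate top corners & chip: orange top outline: uphill(+x)-y hidden; use +x+y, -x+y, -x-y
pts=np.array([[.033,.026],[-.033,.026],[-.033,-.026]]); ob=S([[232,318],[420,424],[514,330]])
fp=np.array([[.024,.017],[-.024,.017],[-.024,-.017]]); fo=S([[274,303],[419,384],[480,322]])
Dk=D[[1,2,3]]; 
dob=S([[113,357],[600,368],[437,547]])
def tiltfit(P3,ob,o,yaw=-.1034):
    def f(q):
        Mk=R.from_euler('z',yaw+q[3]).as_matrix()@R.from_euler('y',-q[0]).as_matrix()
        return np.r_[(proj(cs,P3@Mk.T+o)+q[1:3]-ob).ravel(),q[3]*50]
    r=least_squares(f,[.2,0,0,0]); return r.x.round(3),r.fun.round(1)
o=np.array([.5175,.146,.075])
n=np.array([-.246,.026,.969])
print("deck",tiltfit(Dk,dob,o)); print("plate",tiltfit(np.c_[pts,np.zeros(3)],ob,o+n*.016)); print("frame",tiltfit(np.c_[fp,np.zeros(3)],fo,o+n*.018))
ft=np.array([[.018,.011,.012],[-.018,-.011,.012],[-.018,.011,.012],[.018,.011,0],[-.018,.011,0],[-.018,-.011,0]])
fo=S([[318,248],[464,263],[425,295],[312,279],[416,327],[458,292]])
print("foot",tiltfit(ft,fo,c))
E
```

```text
world die [0.5112 0.1461 0.1038] tilt 0.227
deck (array([ 2.590e-01, -1.190e-01,  1.494e+00, -1.000e-03]), array([-0.6, -0.2,  0.3, -0.2,  0.3,  0.3, -0.1]))
plate (array([ 0.233, -0.027,  1.905, -0.003]), array([-0.9, -0.2,  0.6,  0.2,  0.3,  0. , -0.1]))
frame (array([ 0.253,  0.543,  1.118, -0.   ]), array([ 0.2,  0. , -0. , -0.1, -0.1,  0. , -0. ]))
foot (array([ 1.730e-01,  7.730e-01,  1.901e+00, -1.000e-03]), array([-0.5, -0.4,  0.1, -0.6, -0. ,  0.4, -0.3,  0. ,  0.5,  0.6,  0.2,
        0. , -0.1]))
```

View pics/u.png

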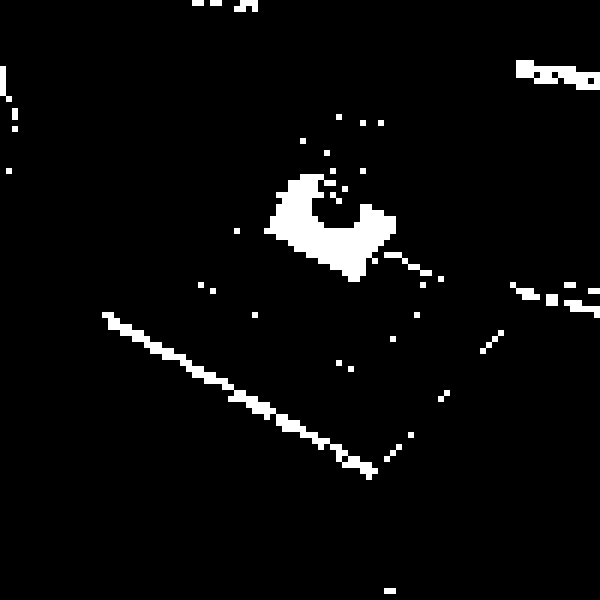

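>>> {"op": "drive_tool", "data": {
  "steps": [
    [0,5,-35,0,-1],
    [10,5,-65,0,-1],
    [50,4,-65,0,-1],
    [95,3,-60,0,-1],
    [140,2,-55,0,-1]
  ]
}}

```text
clock: 21.35
position: [0.4734, 0.0109, 0.2012]
ee_rot: [-0.018, -0.671, 0.742, 0.002]
contact_force: [1.5, 0.7, -1.8]
width: 0.0192
```

```bash
python3 -c "
from h import *
goto(.518,-.211,.11)"
```

```text
t 21.35 p [0.4734 0.0109 0.2012] x [-0.1   -0.995  0.024] z [-0.028 -0.021 -0.999] F [ 1.46  0.74 -1.77] w 0.0192
shift mm [214.1 -69.1  94.6]
```

>>> {"op": "drive_tool", "data": {
  "steps": [
    [45,-14,5,-0.04,-1],
    [90,-28,15,-0.08,-1],
    [135,-42,30,-0.12,-1],
    [180,-58,55,-0.165,-1],
    [205,-67,75,-0.165,-1]
  ]
}}

```text
clock: 21.85
position: [0.5188, -0.2053, 0.1303]
ee_rot: [0.017, 0.729, -0.684, -0.001]
contact_force: [-0.0, 0.7, -2.2]
width: 0.0191
```

>>> {"op": "drive_tool", "data": {
  "steps": [
    [6,-2,8,0,-1],
    [6,-2,8,0,-1]
  ]
}}

```text
clock: 22.05
position: [0.5209, -0.2123, 0.122]
ee_rot: [0.017, 0.728, -0.685, -0.001]
contact_force: [-0.0, 0.7, -2.5]
width: 0.0197
```

```bash
python3 - <<'E'
from h import *
goto(.518,-.211,.060)
c=cal("wrist");im=manip.get_image("wrist"); cv2.imwrite("pics/v_w.png",im); 
E
```

```text
t 22.05 p [ 0.5209 -0.2123  0.122 ] x [ 0.061 -0.998  0.022] z [-0.025 -0.023 -0.999] F [-0.02  0.66 -2.53] w 0.0197
shift mm [-2.9  1.1 62. ]
```

View pics/v_w.png

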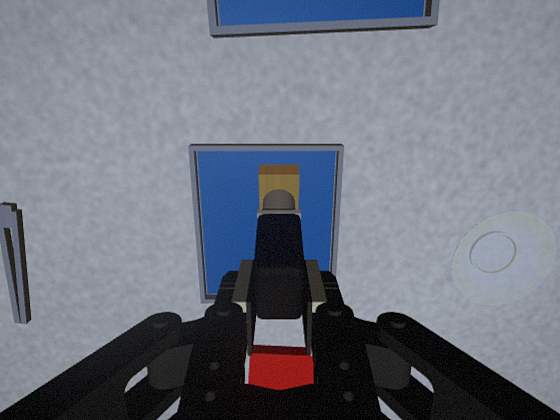

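>>> {"op": "drive_tool", "data": {
  "steps": [
    [-1,0,30,0,-1],
    [-2,1,50,0,-1],
    [-3,1,60,0,-1],
    [-3,1,62,0,-1],
    [-3,1,64,0,-1]
  ]
}}

```text
clock: 22.6
position: [0.5192, -0.2093, 0.0601]
ee_rot: [0.016, 0.729, -0.684, 0.0]
contact_force: [-0.2, -0.6, -1.0]
width: 0.0195
```

```bash
python3 - <<'E'
from h import *
goto(.518,-.211,.050)
im=manip.get_image("wrist"); cv2.imwrite("pics/w_wc.png",cv2.resize(im[100:240,190:360],None,fx=4.5,fy=4,interpolation=2))
im=manip.get_image("side"); cv2.imwrite("pics/w_sc.png",cv2.resize(im[150:230,270:370],None,fx=7,fy=7,interpolation=2))
E
```

```text
t 22.6 p [ 0.5192 -0.2093  0.0601] x [ 0.063 -0.998  0.023] z [-0.022 -0.024 -0.999] F [-0.2  -0.63 -0.96] w 0.0195
shift mm [ 1.4  1.1 10.2]
```

View pics/w_wc.png

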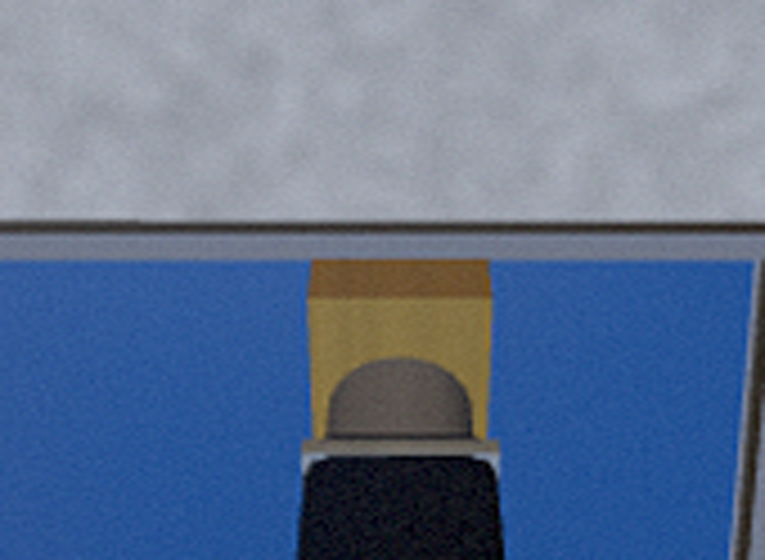

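View pics/w_sc.png

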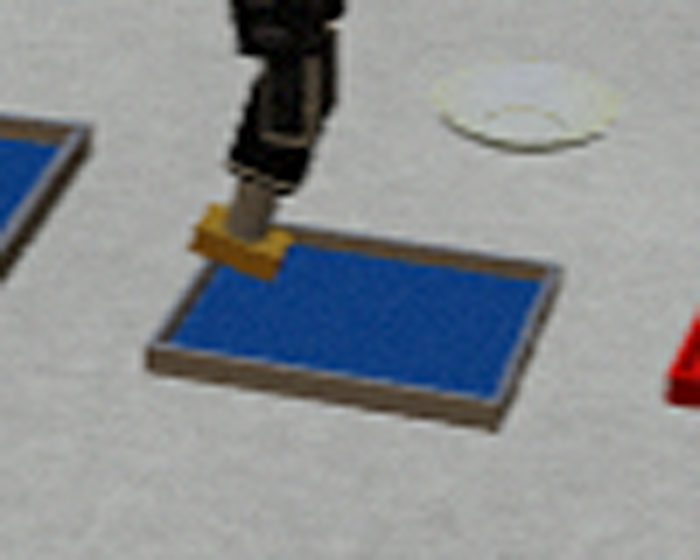

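```bash
python3 - <<'E'
from go import *
s,M=st(); c=cal("wrist"); p=s["position"]
T,cc=dp_world(p,M,.0115,0,.25); print("die c",cc.round(4),"tilt",np.arcsin(T[2,0]).round(3),"+x bottom",(cc+T@[.018,0,0]).round(4),"-x corner",(cc-T@[.018,0,0]).round(4))
uv=[[279,164.6],[279,158]]
print("rim inner",back(c,uv[:1],.012).round(4),"rim outer",back(c,uv[1:],.012).round(4)); print("foot edge at same px z:",[ (zz,back(c,[[279,164.6]],zz)[0,0].round(4)) for zz in (.02,.025,.03)])
E
```

```text
t 22.7 p [ 0.5191 -0.2096  0.06  ] x [ 0.063 -0.998  0.023] z [-0.022 -0.024 -0.999] F [ 1.11 -0.27 -2.33] w 0.0196
die c [ 0.5439 -0.2089  0.0241] tilt 0.226 +x bottom [ 0.5614 -0.2077  0.0281] -x corner [ 0.5264 -0.2101  0.0201]
rim inner [[ 0.5586 -0.2087  0.012 ]] rim outer [[ 0.5626 -0.2084  0.012 ]]
foot edge at same px z: [(0.02, np.float64(0.5602)), (0.025, np.float64(0.5611)), (0.03, np.float64(0.5621))]
```

>>> {"op": "drive_tool", "data": {
  "steps": [
    [0,0,5,0,-1],
    [0,0,9,0,-1],
    [0,0,11,0,-1],
    [0,0,12,0,-1]
  ]
}}

```text
clock: 23.1
position: [0.5186, -0.2099, 0.0477]
ee_rot: [0.017, 0.729, -0.685, -0.0]
contact_force: [0.7, 0.6, -2.5]
width: 0.0195
```

>>> {"op": "drive_tool", "data": {
  "steps": [
    [0,0,1,0,-1],
    [0,0,2,0,-1],
    [0,0,2,0,-1]
  ]
}}

```text
clock: 23.4
position: [0.5186, -0.2101, 0.0459]
ee_rot: [0.017, 0.729, -0.685, -0.0]
contact_force: [-1.4, -0.5, -0.9]
width: 0.0197
```

>>> {"op": "drive_tool", "data": {
  "steps": [
    [0,0,1,0,-1],
    [0,0,1,0,-1]
  ]
}}

```text
clock: 23.6
position: [0.5187, -0.2101, 0.0457]
ee_rot: [0.017, 0.729, -0.685, 0.0]
contact_force: [-0.4, 1.4, 3.8]
width: 0.0194
```

>>> {"op": "drive_tool", "data": {
  "steps": [
    [0,0,1,0,-1],
    [0,0,1,0,-1]
  ]
}}

```text
clock: 23.8
position: [0.5187, -0.2101, 0.0457]
ee_rot: [0.016, 0.729, -0.685, 0.0]
contact_force: [-1.4, 0.6, 5.8]
width: 0.0192
```

>>> {"op": "drive_tool", "data": {
  "steps": [
    [0,0,1,0,-1],
    [0,0,1,0,-1]
  ]
}}

```text
clock: 24.0
position: [0.5187, -0.2101, 0.0457]
ee_rot: [0.016, 0.729, -0.685, 0.001]
contact_force: [-2.6, 1.4, 6.3]
width: 0.0193
```

```bash
python3 - <<'E'
from h import *
st(); im=manip.get_image("side"); cv2.imwrite("pics/x_sc.png",cv2.resize(im[150:230,270:370],None,fx=7,fy=7,interpolation=2)); im=manip.get_image("wrist"); cv2.imwrite("pics/x_w.png",im)
E
```

```text
t 24.0 p [ 0.5187 -0.2101  0.0457] x [ 0.063 -0.998  0.023] z [-0.022 -0.025 -0.999] F [-2.65  1.42  6.27] w 0.0193
```

View pics/x_sc.png

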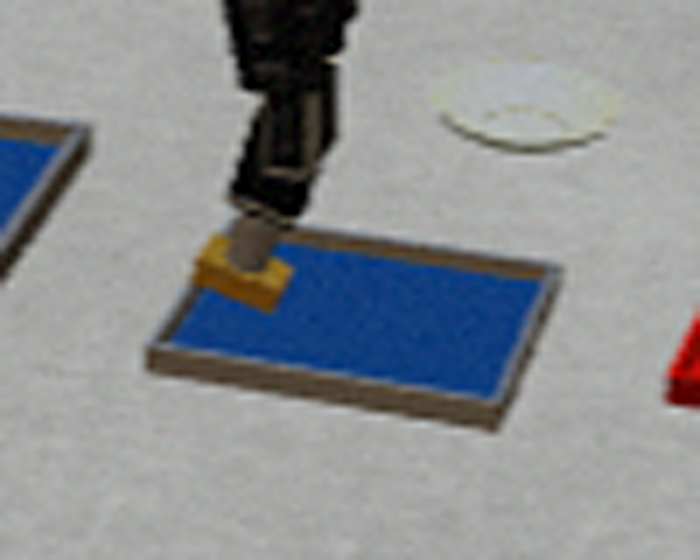

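>>> {"op": "drive_tool", "data": {
  "steps": [
    [0,0,1.5,0,-1],
    [0,0,2,0,-1],
    [0,0,2,0,-1]
  ]
}}

```text
clock: 24.4
position: [0.5188, -0.2101, 0.0455]
ee_rot: [0.016, 0.729, -0.685, 0.001]
contact_force: [-3.1, 2.2, 12.4]
width: 0.0193
```

>>> {"op": "drive_tool", "data": {
  "steps": [
    [0,0,1.5,0,-1],
    [0,0,2.5,0,-1],
    [0,0,2.5,0,-1]
  ]
}}

```text
clock: 24.7
position: [0.5189, -0.2102, 0.0454]
ee_rot: [0.016, 0.729, -0.685, 0.002]
contact_force: [-2.9, 2.0, 15.2]
width: 0.0195
```

```bash
cat > ab.py <<'E'
from rel import *
import tilt
def ab(im,c=None,show=True):
    c=c or tilt.camtool(); im=im.astype(float); g=im[140:260,272:286].mean(1); R_=g[:,2]; sat=g[:,2]-g[:,0]
    i=np.argmax((sat>30)&(np.roll(sat,-3)>30)); lo=np.median(sat[max(0,i-8):max(1,i-2)]); fa=np.median(sat[i+2:i+4]); t=(lo+fa)/2
    k=next(j for j in range(i-4,i+3) if sat[j]<=t<sat[j+1]); a=140+k+(t-sat[k])/(sat[k+1]-sat[k])
    face=np.median(R_[i+1:i+4]); j=i+3
    while R_[j]<face+13: j+=1
    topv=np.median(R_[j+2:j+8]); t=(face+topv)/2; k=next(q for q in range(j-3,j+3) if R_[q]<=t<R_[q+1]); b=140+k+(t-R_[k])/(R_[k+1]-R_[k])
    x,fu=an(np.array([[298.2,a],[259.8,a],[298.5,b],[259.5,b]]),c); print("a,b",round(a,2),round(b,2),"s,l,th,yaw",x.round(4)); return x
E
python3 - <<'E'
from ab import *
for f in("r_w","s_w","t_wrist","v_w","x_w"): 
    try: ab(cv2.imread(f"pics/{f}.png"))
    except Exception as e: print(f,e)
st(); im=manip.get_image("wrist"); cv2.imwrite("pics/y_w.png",im); ab(im)
E
```

```text
a,b 164.21 174.14 s,l,th,yaw [ 1.160e-02  4.000e-04  2.558e-01 -2.000e-04]
a,b 163.99 174.14 s,l,th,yaw [ 1.13e-02  4.00e-04  2.65e-01 -2.00e-04]
a,b 163.98 174.06 s,l,th,yaw [ 1.140e-02  4.000e-04  2.622e-01 -2.000e-04]
a,b 164.22 174.1 s,l,th,yaw [ 1.170e-02  4.000e-04  2.536e-01 -2.000e-04]
a,b 164.57 174.33 s,l,th,yaw [ 1.170e-02  4.000e-04  2.484e-01 -2.000e-04]
t 24.7 p [ 0.5189 -0.2102  0.0454] x [ 0.063 -0.998  0.024] z [-0.02  -0.026 -0.999] F [-2.87  2.04 15.23] w 0.0195
a,b 164.81 174.59 s,l,th,yaw [ 1.150e-02  4.000e-04  2.492e-01 -2.000e-04]
```

>>> {"op": "drive_tool", "data": {
  "steps": [
    [0,0,-2,0,-1],
    [0,-3,-2,0,-1],
    [0,-3,0,0,-1],
    [0,-3,1.5,0,-1],
    [0,-3,1.5,0,-1]
  ]
}}

```text
clock: 25.25
position: [0.5228, -0.2105, 0.0457]
ee_rot: [0.016, 0.729, -0.685, 0.003]
contact_force: [-2.6, 1.8, 12.6]
width: 0.0195
```

>>> {"op": "drive_tool", "data": {
  "steps": [
    [0,0,1,0,-1],
    [0,0,2,0,-1],
    [0,0,2,0,-1]
  ]
}}

```text
clock: 25.55
position: [0.5229, -0.2105, 0.0457]
ee_rot: [0.016, 0.729, -0.685, 0.003]
contact_force: [-3.9, 1.2, 15.2]
width: 0.0194
```

>>> {"op": "drive_tool", "data": {
  "steps": [
    [0,0,1.5,0,-1],
    [0,0,2.5,0,-1],
    [0,0,2.5,0,-1]
  ]
}}

```text
clock: 25.85
position: [0.5229, -0.2106, 0.0456]
ee_rot: [0.016, 0.729, -0.684, 0.003]
contact_force: [-4.5, 2.5, 18.6]
width: 0.0195
```

```bash
python3 - <<'E'
from ab import *
st(); im=manip.get_image("wrist"); cv2.imwrite("pics/z_w.png",im); ab(im)
E
```

```text
t 25.85 p [ 0.5229 -0.2106  0.0456] x [ 0.063 -0.998  0.026] z [-0.017 -0.028 -0.999] F [-4.51  2.45 18.56] w 0.0195
a,b 163.63 173.78 s,l,th,yaw [ 1.150e-02  4.000e-04  2.653e-01 -2.000e-04]
```

>>> {"op": "drive_tool", "data": {
  "steps": [
    [0,0,-15,0,-1],
    [0,5,-45,0,-1],
    [-5,15,-90,0,-1],
    [-15,30,-125,0,-1],
    [-35,42,-150,0,-1]
  ]
}}

```text
clock: 26.4
position: [0.4818, -0.1752, 0.1971]
ee_rot: [0.016, 0.728, -0.685, 0.005]
contact_force: [0.6, 0.2, -1.9]
width: 0.0192
```

>>> {"op": "drive_tool", "data": {
  "steps": [
    [-45,2,-5,0.04,-1],
    [-90,4,-5,0.08,-1],
    [-135,5,-5,0.12,-1],
    [-180,5,-5,0.165,-1],
    [-215,5,-5,0.165,-1]
  ]
}}

```text
clock: 26.9
position: [0.4628, 0.0415, 0.1953]
ee_rot: [-0.015, -0.669, 0.743, -0.005]
contact_force: [0.6, 0.1, -2.4]
width: 0.0194
```

```bash
python3 -c "
from h import *
goto(.482,.149,.20)"
```

```text
t 26.9 p [0.4628 0.0415 0.1953] x [-0.103 -0.994  0.03 ] z [-0.015 -0.028 -0.999] F [ 0.63  0.08 -2.43] w 0.0194
shift mm [-108.7   -7.9   -8.1]
```

>>> {"op": "drive_tool", "data": {
  "steps": [
    [-35,-3,-2,0,-1],
    [-70,-6,-4,0,-1],
    [-95,-7,-6,0,-1],
    [-106,-8,-8,0,-1],
    [-106,-8,-8,0,-1]
  ]
}}

```text
clock: 27.4
position: [0.482, 0.1472, 0.1994]
ee_rot: [-0.016, -0.67, 0.742, -0.005]
contact_force: [0.2, 0.6, -2.7]
width: 0.0195
```

```bash
cat >> go.py <<'E'
DP=[.5190,.1458,-.1035]
def where(s=.0115,th=.265,zc=None,xy=(0,0)):
    S,M=st(); Md,o=pose(DP); T,c=dp_world(S["position"],M,s,0,th)
    print("die in deck mm",(Md.T@(c-o)*1000).round(2),"yaw,pitch,roll err",R.from_matrix(Md.T@T).as_euler('ZYX').round(3), "F deck",(Md.T@S["contact_force"]).round(2))
    if zc is not None: print("shift tool mm",(M.T@(o+Md@np.array([xy[0]/1000,xy[1]/1000,zc/1000])-c)*1000).round(2))
    print("per mm +z deck, tool:",(M.T@Md[:,2]).round(3)," +x:",(M.T@Md[:,0]).round(3)," +y:",(M.T@Md[:,1]).round(3))
E
python3 -c "
from go import *
where(zc=28)"
```

```text
t 27.4 p [0.482  0.1472 0.1994] x [-0.101 -0.994  0.03 ] z [-0.016 -0.029 -0.999] F [ 0.18  0.65 -2.7 ] w 0.0195
die in deck mm [11.44 -3.47 89.11] yaw,pitch,roll err [ 0.01  -0.002 -0.029] F deck [-0.56  0.66 -2.65]
shift tool mm [-5.33 -4.85 61.85]
per mm +z deck, tool: [ 0.029  0.26  -0.965]  +x: [ 0.01  -0.966 -0.26 ]  +y: [-1.    -0.002 -0.03 ]
```

>>> {"op": "drive_tool", "data": {
  "steps": [
    [-1,-1,16,0,-1],
    [-3,-3,34,0,-1],
    [-4,-4,50,0,-1],
    [-5,-5,60,0.01,-1],
    [-5.5,-5,62,0.01,-1]
  ]
}}

```text
clock: 27.9
position: [0.4856, 0.1491, 0.1359]
ee_rot: [-0.017, -0.666, 0.746, -0.005]
contact_force: [-0.8, 0.6, -2.2]
width: 0.0193
```

```bash
python3 - <<'E'
from go import *
where(zc=22)
for n in("wrist","side"):
    im=manip.get_image(n); cv2.imwrite(f"pics/A_{n}.png",im)
    a=im[80:230,205:360] if n=="wrist" else im[190:290,205:305]
    cv2.imwrite(f"pics/A_{n}c.png",cv2.resize(a,None,fx=5 if n=="wrist" else 6,fy=4 if n=="wrist" else 6,interpolation=2))
from ab import ab
ab(cv2.imread("pics/A_wrist.png"))
E
```

```text
t 27.9 p [0.4856 0.1491 0.1359] x [-0.112 -0.993  0.032] z [-0.019 -0.03  -0.999] F [-0.77  0.58 -2.19] w 0.0193
die in deck mm [-1.09 -1.56 26.62] yaw,pitch,roll err [-0.001  0.001 -0.033] F deck [-1.34  0.49 -1.92]
shift tool mm [-1.71 -2.25  4.12]
per mm +z deck, tool: [ 0.033  0.262 -0.964]  +x: [-0.001 -0.965 -0.263]  +y: [-0.999  0.01  -0.032]
a,b 164.0 174.18 s,l,th,yaw [ 1.120e-02  2.000e-04  2.664e-01 -2.000e-04]
```

View pics/A_wristc.png

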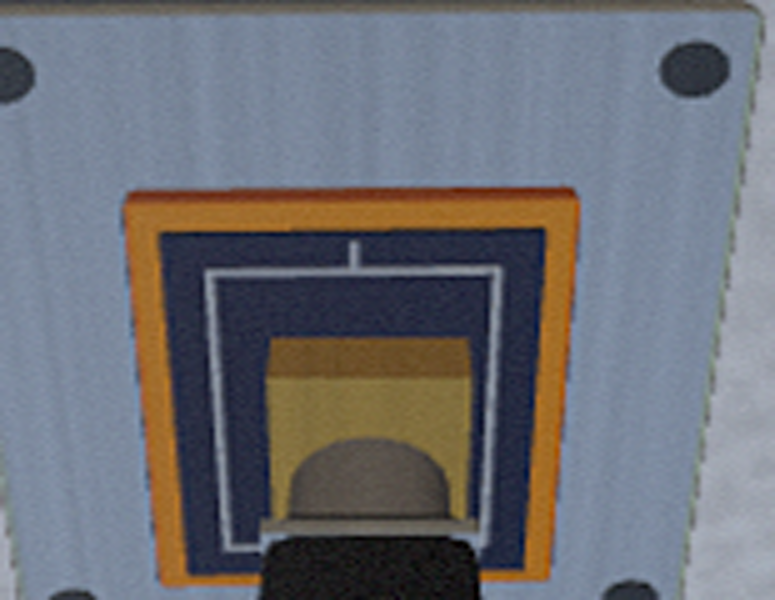

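View pics/A_sidec.png

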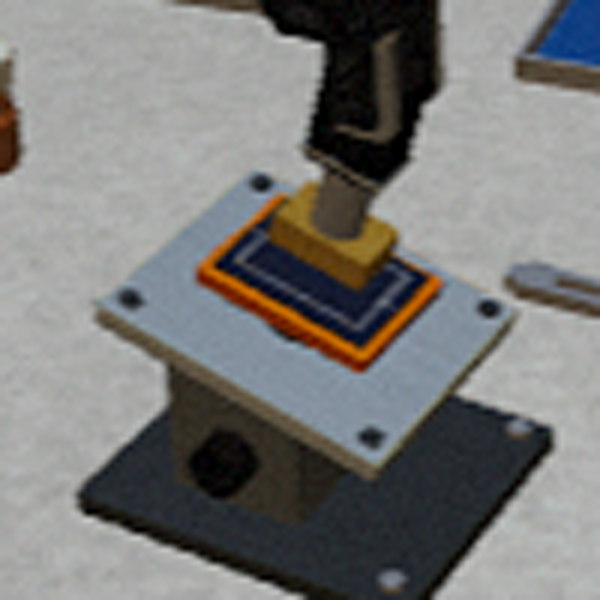

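>>> {"op": "drive_tool", "data": {
  "steps": [
    [-1.7,-1.5,2,-0.01,-1],
    [-1.7,-2.2,4,-0.01,-1],
    [-1.7,-2.2,4,-0.01,-1]
  ]
}}

```text
clock: 28.3
position: [0.4891, 0.1511, 0.1333]
ee_rot: [-0.016, -0.67, 0.742, -0.005]
contact_force: [0.4, 0.3, -2.7]
width: 0.0193
```

```bash
python3 -c "
from go import *
where(zc=20)"
```

```text
t 28.3 p [0.4891 0.1511 0.1333] x [-0.102 -0.994  0.031] z [-0.016 -0.029 -0.999] F [ 0.43  0.31 -2.68] w 0.0193
die in deck mm [ 1.61  1.1  23.37] yaw,pitch,roll err [ 0.009 -0.002 -0.029] F deck [-0.28  0.36 -2.69]
shift tool mm [0.99 0.68 3.7 ]
per mm +z deck, tool: [ 0.029  0.26  -0.965]  +x: [ 0.009 -0.966 -0.26 ]  +y: [-1.    -0.001 -0.031]
```

>>> {"op": "drive_tool", "data": {
  "steps": [
    [0.9,1,2,0,-1],
    [0.9,1,2,0,-1]
  ]
}}

```text
clock: 28.5
position: [0.4876, 0.1501, 0.1312]
ee_rot: [-0.016, -0.67, 0.742, -0.005]
contact_force: [0.2, 0.5, -2.1]
width: 0.0196
```

```bash
python3 - <<'E'
from go import *
where(zc=20)
im=manip.get_image("wrist"); cv2.imwrite(f"pics/B_wrist.png",im)
cv2.imwrite(f"pics/B_c.png",cv2.resize(im[110:220,225:340],None,fx=6.5,fy=5.4,interpolation=2))
E
```

```text
t 28.5 p [0.4876 0.1501 0.1312] x [-0.102 -0.994  0.031] z [-0.016 -0.029 -0.999] F [ 0.21  0.46 -2.06] w 0.0196
die in deck mm [-2.800e-01 -2.000e-02  2.171e+01] yaw,pitch,roll err [ 0.009 -0.002 -0.029] F deck [-0.36  0.47 -2.04]
shift tool mm [-0.06 -0.72  1.57]
per mm +z deck, tool: [ 0.029  0.26  -0.965]  +x: [ 0.009 -0.966 -0.26 ]  +y: [-1.    -0.001 -0.031]
```

View pics/B_c.png

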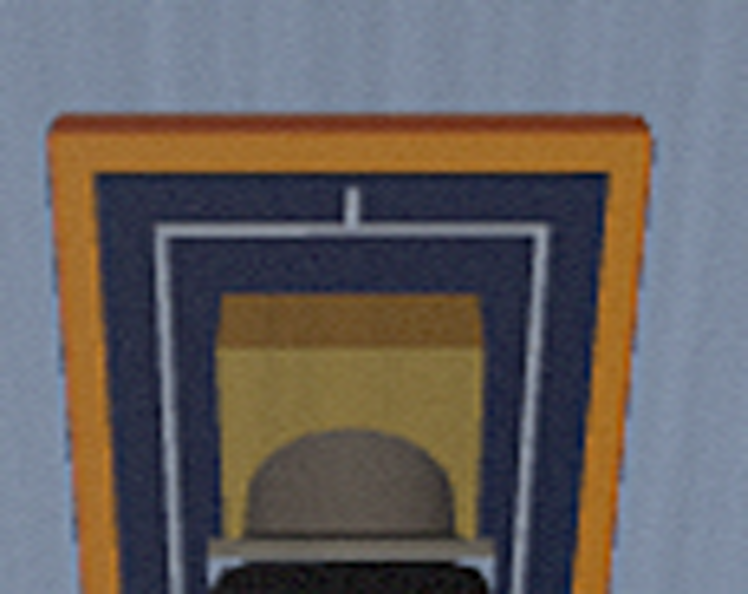

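>>> {"op": "drive_tool", "data": {
  "steps": [
    [0,-0.3,1,0,-1],
    [0,-0.5,2,0,-1],
    [0,-0.5,2,0,-1]
  ]
}}

```text
clock: 28.85
position: [0.4881, 0.15, 0.1291]
ee_rot: [-0.016, -0.67, 0.742, -0.005]
contact_force: [-0.0, -1.2, -2.8]
width: 0.0198
```

```bash
python3 -c "
from go import *
where(zc=18)"
```

```text
t 28.85 p [0.4881 0.15   0.1291] x [-0.102 -0.994  0.031] z [-0.016 -0.029 -0.999] F [-0.04 -1.18 -2.81] w 0.0198
die in deck mm [-0.3  -0.04 19.54] yaw,pitch,roll err [ 0.009 -0.002 -0.029] F deck [-0.61 -1.18 -2.74]
shift tool mm [-0.08 -0.69  1.41]
per mm +z deck, tool: [ 0.029  0.26  -0.965]  +x: [ 0.009 -0.966 -0.26 ]  +y: [-1.    -0.001 -0.031]
```

>>> {"op": "drive_tool", "data": {
  "steps": [
    [0,-0.3,1,0,-1],
    [0,-0.3,1,0,-1]
  ]
}}

```text
clock: 29.05
position: [0.4884, 0.15, 0.1281]
ee_rot: [-0.016, -0.67, 0.742, -0.005]
contact_force: [-0.7, -0.0, -0.6]
width: 0.0196
```

>>> {"op": "drive_tool", "data": {
  "steps": [
    [0,-0.3,1,0,-1],
    [0,-0.3,1,0,-1]
  ]
}}

```text
clock: 29.25
position: [0.4887, 0.15, 0.1273]
ee_rot: [-0.016, -0.67, 0.742, -0.005]
contact_force: [-1.0, 0.6, 2.0]
width: 0.0192
```

```bash
python3 -c "
from go import *
where()"
```

```text
t 29.25 p [0.4887 0.15   0.1273] x [-0.102 -0.994  0.031] z [-0.016 -0.029 -0.999] F [-1.    0.64  1.97] w 0.0192
die in deck mm [-0.25  0.   17.64] yaw,pitch,roll err [ 0.009 -0.001 -0.029] F deck [-0.53  0.53  2.17]
per mm +z deck, tool: [ 0.029  0.26  -0.965]  +x: [ 0.009 -0.965 -0.26 ]  +y: [-1.    -0.001 -0.031]
```

>>> {"op": "drive_tool", "data": {
  "steps": [
    [0,-0.3,1,0,-1],
    [0,-0.3,1,0,-1]
  ]
}}

```text
clock: 29.45
position: [0.4889, 0.15, 0.1266]
ee_rot: [-0.016, -0.67, 0.742, -0.005]
contact_force: [-1.2, -0.0, 2.9]
width: 0.0193
```

```bash
python3 -c "
from go import *
where()"
```

```text
t 29.45 p [0.4889 0.15   0.1266] x [-0.102 -0.994  0.03 ] z [-0.016 -0.029 -0.999] F [-1.22 -0.01  2.9 ] w 0.0193
die in deck mm [-0.15  0.03 16.86] yaw,pitch,roll err [ 0.009 -0.002 -0.029] F deck [-0.46 -0.14  3.11]
per mm +z deck, tool: [ 0.029  0.26  -0.965]  +x: [ 0.009 -0.966 -0.26 ]  +y: [-1.    -0.001 -0.03 ]
```

>>> {"op": "drive_tool", "data": {
  "steps": [
    [0,-0.3,1,0,-1],
    [0,-0.4,1.5,0,-1]
  ]
}}

```text
clock: 29.65
position: [0.4894, 0.15, 0.1254]
ee_rot: [-0.016, -0.67, 0.742, -0.005]
contact_force: [-2.7, 1.0, 4.8]
width: 0.0195
```

>>> {"op": "drive_tool", "data": {
  "steps": [
    [0,-0.3,1,0,-1],
    [0,-0.4,1.5,0,-1]
  ]
}}

```text
clock: 29.85
position: [0.4896, 0.15, 0.1245]
ee_rot: [-0.016, -0.67, 0.742, -0.005]
contact_force: [-2.9, 0.5, 7.3]
width: 0.0194
```

```bash
python3 - <<'E'
from go import *
where()
im=manip.get_image("side"); cv2.imwrite("pics/C_s.png",cv2.resize(im[190:290,205:305],None,fx=6,fy=6,interpolation=2))
im=manip.get_image("wrist"); cv2.imwrite(f"pics/C_w.png",im)
cv2.imwrite(f"pics/C_c.png",cv2.resize(im[110:220,225:340],None,fx=6.5,fy=5.4,interpolation=2))
E
```

```text
t 29.85 p [0.4896 0.15   0.1245] x [-0.102 -0.994  0.03 ] z [-0.016 -0.029 -0.999] F [-2.91  0.46  7.3 ] w 0.0194
die in deck mm [1.000e-02 1.100e-01 1.469e+01] yaw,pitch,roll err [ 0.009 -0.002 -0.029] F deck [-1.04  0.16  7.8 ]
per mm +z deck, tool: [ 0.029  0.26  -0.965]  +x: [ 0.009 -0.966 -0.26 ]  +y: [-1.    -0.001 -0.03 ]
```

View pics/C_s.png

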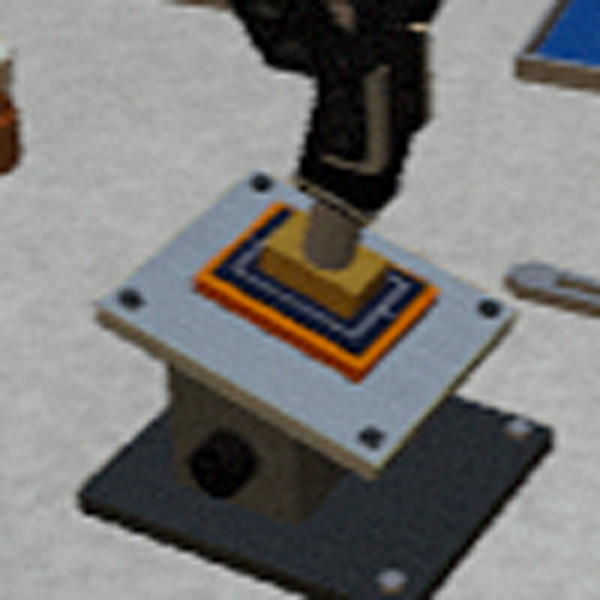

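View pics/C_c.png

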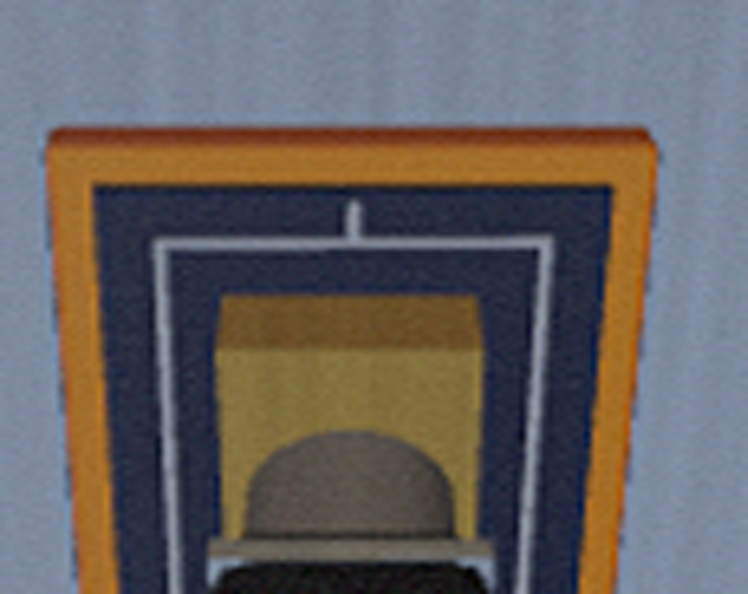

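>>> {"op": "drive_tool", "data": {
  "steps": [
    [0,-0.2,1,0,-1],
    [0,-0.3,1.3,0,-1],
    [0,-0.3,1.4,0,-1]
  ]
}}

```text
clock: 30.25
position: [0.4898, 0.15, 0.124]
ee_rot: [-0.015, -0.67, 0.742, -0.005]
contact_force: [-3.3, -0.4, 7.9]
width: 0.0197
```

```bash
python3 -c "
from go import *
where()"
```

```text
t 30.25 p [0.4898 0.15   0.124 ] x [-0.102 -0.994  0.03 ] z [-0.016 -0.028 -0.999] F [-3.25 -0.36  7.85] w 0.0197
die in deck mm [ 0.1   0.2  14.17] yaw,pitch,roll err [ 0.009 -0.002 -0.028] F deck [-1.16 -0.69  8.4 ]
per mm +z deck, tool: [ 0.028  0.26  -0.965]  +x: [ 0.009 -0.966 -0.26 ]  +y: [-1.    -0.001 -0.03 ]
```

>>> {"op": "drive_tool", "data": {
  "steps": [
    [0,-0.2,1,0,-1],
    [0,-0.3,1.4,0,-1],
    [0,-0.3,1.6,0,-1]
  ]
}}

```text
clock: 30.55
position: [0.49, 0.1501, 0.1234]
ee_rot: [-0.015, -0.67, 0.742, -0.005]
contact_force: [-3.3, -0.6, 8.8]
width: 0.0194
```

```bash
python3 -c "
from go import *
where()"
```

```text
t 30.55 p [0.49   0.1501 0.1234] x [-0.102 -0.994  0.029] z [-0.015 -0.028 -0.999] F [-3.32 -0.55  8.82] w 0.0194
die in deck mm [ 0.11  0.3  13.55] yaw,pitch,roll err [ 0.009 -0.002 -0.028] F deck [-0.96 -0.89  9.34]
per mm +z deck, tool: [ 0.028  0.26  -0.965]  +x: [ 0.009 -0.966 -0.259]  +y: [-1.    -0.001 -0.029]
```

>>> {"op": "drive_tool", "data": {
  "steps": [
    [0.2,-0.2,1,0,-1],
    [0.2,-0.2,1.2,0,-1],
    [0.2,-0.2,1.2,0,-1],
    [0.2,-0.2,1.2,0,-1],
    [0.2,-0.2,1.2,0,-1]
  ]
}}

```text
clock: 31.05
position: [0.49, 0.15, 0.1234]
ee_rot: [-0.015, -0.67, 0.742, -0.005]
contact_force: [-4.2, 0.2, 9.2]
width: 0.0192
```

```bash
python3 -c "
from go import *
where()"
```

```text
t 31.05 p [0.49   0.15   0.1234] x [-0.102 -0.994  0.029] z [-0.015 -0.028 -1.   ] F [-4.2   0.22  9.22] w 0.0192
die in deck mm [ 0.14  0.23 13.51] yaw,pitch,roll err [ 0.009 -0.003 -0.028] F deck [-1.79 -0.21  9.97]
per mm +z deck, tool: [ 0.028  0.259 -0.965]  +x: [ 0.009 -0.966 -0.259]  +y: [-1.    -0.001 -0.029]
```

>>> {"op": "drive_tool", "data": {
  "steps": [
    [0,0,1.15,0,-1],
    [0,0.1,1.15,0,-1],
    [0,0.1,1.15,0,-1],
    [0,0.1,1.15,0,-1],
    [0,0.1,1.15,0,-1]
  ]
}}

```text
clock: 31.55
position: [0.4899, 0.1502, 0.1234]
ee_rot: [-0.014, -0.67, 0.742, -0.005]
contact_force: [-3.3, 0.4, 10.1]
width: 0.0195
```

```bash
python3 -c "
from go import *
where()"
```

```text
t 31.55 p [0.4899 0.1502 0.1234] x [-0.102 -0.994  0.029] z [-0.014 -0.027 -1.   ] F [-3.3   0.39 10.11] w 0.0195
die in deck mm [ 0.03  0.39 13.57] yaw,pitch,roll err [ 0.009 -0.003 -0.027] F deck [-0.71  0.05 10.62]
per mm +z deck, tool: [ 0.027  0.259 -0.966]  +x: [ 0.008 -0.966 -0.258]  +y: [-1.    -0.001 -0.029]
```

>>> {"op": "drive_tool", "data": {
  "steps": [
    [0.1,-0.1,1.1,0,-1],
    [0.1,-0.1,1.1,0,-1],
    [0.1,-0.1,1.1,0,-1],
    [0.1,-0.1,1.1,0,-1],
    [0.1,-0.1,1.1,0,-1]
  ]
}}

```text
clock: 32.05
position: [0.49, 0.1501, 0.1234]
ee_rot: [-0.014, -0.67, 0.742, -0.005]
contact_force: [-2.7, 0.1, 10.4]
width: 0.0195
```

```bash
python3 - <<'E'
from go import *
where()
im=manip.get_image("side"); cv2.imwrite("pics/D_s.png",cv2.resize(im[200:270,225:300],None,fx=8,fy=8,interpolation=2))
im=manip.get_image("wrist"); cv2.imwrite(f"pics/D_w.png",im)
cv2.imwrite(f"pics/D_c.png",cv2.resize(im[110:220,225:340],None,fx=6.5,fy=5.4,interpolation=2))
E
```

```text
t 32.05 p [0.49   0.1501 0.1234] x [-0.102 -0.994  0.028] z [-0.014 -0.027 -1.   ] F [-2.73  0.12 10.37] w 0.0195
die in deck mm [ 0.12  0.34 13.62] yaw,pitch,roll err [ 0.008 -0.004 -0.027] F deck [-0.08 -0.17 10.72]
per mm +z deck, tool: [ 0.027  0.258 -0.966]  +x: [ 0.008 -0.966 -0.258]  +y: [-1.    -0.001 -0.028]
```

View pics/D_s.png

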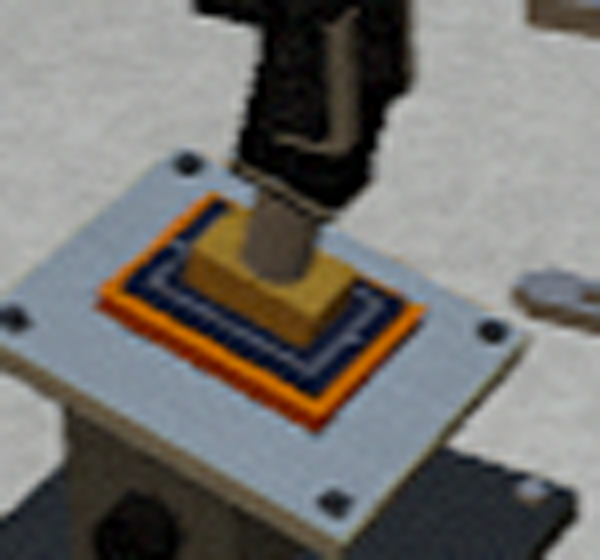

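View pics/D_c.png

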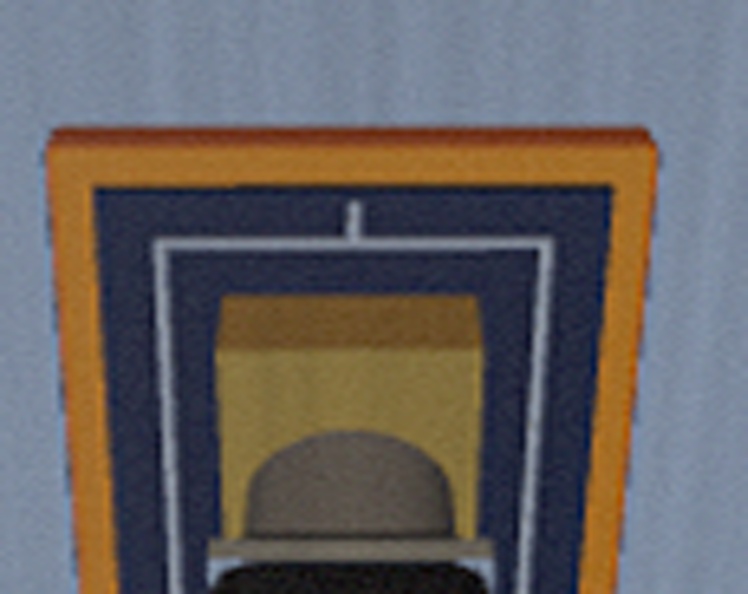

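>>> {"op": "drive_tool", "data": {
  "steps": [
    [0,-0.1,1,0,-1],
    [0,-0.1,1,0,-1],
    [0,-0.1,1,0,-1],
    [0,-0.1,1,0,-1],
    [0,-0.1,1,0,-1]
  ]
}}

```text
clock: 32.65
position: [0.4899, 0.1502, 0.1235]
ee_rot: [-0.014, -0.67, 0.742, -0.005]
contact_force: [-3.6, 0.0, 10.0]
width: 0.0196
```

>>> {"op": "drive_tool", "data": {
  "steps": [
    [0,0.3,-1,0,-1],
    [0.1,0.8,-3,0,-1],
    [0.2,1.5,-5.5,0,-1],
    [0.2,2.3,-8.5,0,-1],
    [0.3,3.2,-12,0,-1]
  ]
}}

```text
clock: 33.15
position: [0.4867, 0.1505, 0.1351]
ee_rot: [-0.014, -0.67, 0.742, -0.005]
contact_force: [0.1, -0.2, -1.6]
width: 0.0193
```

```bash
python3 - <<'E'
from go import *
where()
E
```

```text
t 33.15 p [0.4867 0.1505 0.1351] x [-0.102 -0.994  0.028] z [-0.014 -0.027 -1.   ] F [ 0.13 -0.2  -1.61] w 0.0193
die in deck mm [-0.17  0.35 25.71] yaw,pitch,roll err [ 0.008 -0.003 -0.027] F deck [-0.26 -0.19 -1.6 ]
per mm +z deck, tool: [ 0.027  0.258 -0.966]  +x: [ 0.008 -0.966 -0.258]  +y: [-1.    -0.001 -0.028]
```

>>> {"op": "drive_tool", "data": {
  "steps": [
    [0.3,3,-11,0,-1],
    [0.7,7,-25,0,-1],
    [1.2,11,-42,0,-1],
    [1.6,15,-57,0,-1],
    [1.8,17,-63,0,-1]
  ]
}}

```text
clock: 33.65
position: [0.4711, 0.1524, 0.2003]
ee_rot: [-0.013, -0.67, 0.742, -0.006]
contact_force: [1.4, -0.6, -1.9]
width: 0.0195
```

```bash
python3 - <<'E'
from go import *
im=manip.get_image("side"); cv2.imwrite("pics/E_s.png",cv2.resize(im[150:290,190:330],None,fx=4.2,fy=4.2,interpolation=2))
goto(.455,-.208,.13)
E
```

```text
t 33.7 p [0.471  0.1524 0.2005] x [-0.102 -0.994  0.027] z [-0.011 -0.026 -1.   ] F [-0.23 -0.   -1.81] w 0.0194
shift mm [358.1 -21.4  80.1]
```

View pics/E_s.png

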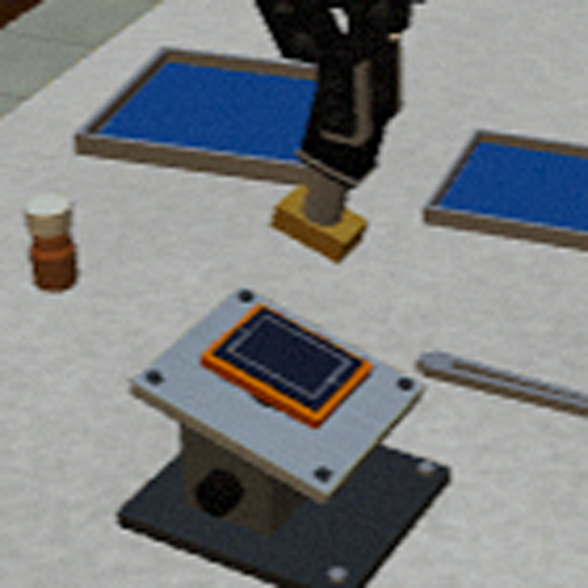

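>>> {"op": "drive_tool", "data": {
  "steps": [
    [45,0,0,0,-1],
    [90,5,0,-0.04,-1],
    [135,12,0,-0.08,-1],
    [180,20,0,-0.12,-1],
    [220,30,0,-0.165,-1]
  ]
}}

```text
clock: 34.2
position: [0.418, -0.0651, 0.2064]
ee_rot: [0.014, 0.73, -0.684, 0.005]
contact_force: [0.9, -0.4, -2.2]
width: 0.0193
```

```bash
python3 - <<'E'
from go import *
goto(.366,-.213,.13)
E
```

```text
t 34.2 p [ 0.418  -0.0651  0.2064] x [ 0.065 -0.998  0.026] z [-0.011 -0.027 -1.   ] F [ 0.89 -0.44 -2.21] w 0.0193
shift mm [142.1  60.4  80.9]
```

>>> {"op": "drive_tool", "data": {
  "steps": [
    [35,15,15,0,-1],
    [75,32,35,0,-1],
    [115,50,60,0,-1],
    [142,60,80,0,-1],
    [142,60,80,0,-1]
  ]
}}

```text
clock: 34.7
position: [0.3637, -0.2149, 0.1283]
ee_rot: [0.015, 0.728, -0.685, 0.003]
contact_force: [-0.4, 0.5, -2.3]
width: 0.0194
```

```bash
python3 - <<'E'
from go import *
s,M=st(); im=manip.get_image("wrist"); cv2.imwrite("pics/F_w.png",im); c=cal("wrist")
T,cc=dp_world(s["position"],M,.0115,0,.265); print(cc.round(4),(cc+T@[.018,0,0]).round(4),(cc-T@[.018,0,0]).round(4))
goto(.366,-.213,.06)
E
```

```text
t 34.7 p [ 0.3637 -0.2149  0.1283] x [ 0.06  -0.998  0.024] z [-0.016 -0.025 -1.   ] F [-0.43  0.52 -2.3 ] w 0.0194
[ 0.3896 -0.2141  0.0929] [ 0.407  -0.213   0.0973] [ 0.3721 -0.2153  0.0885]
t 34.75 p [ 0.3648 -0.2135  0.1293] x [ 0.061 -0.998  0.023] z [-0.014 -0.024 -1.   ] F [-0.26 -0.11 -2.33] w 0.0191
shift mm [-2.  -2.3 69.3]
```

View pics/F_w.png

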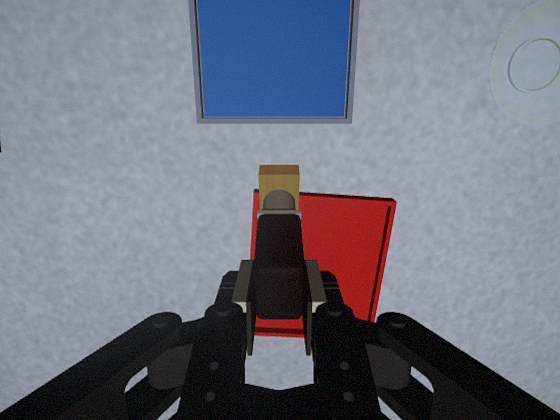

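```bash
python3 - <<'E'
from go import *
c=cal("wrist"); print(back(c,[[258,191],[300,194],[258,205],[275,121]],.012).round(4))
E
```

```text
[[ 0.3688 -0.1991  0.012 ]
 [ 0.3682 -0.234   0.012 ]
 [ 0.3568 -0.1997  0.012 ]
 [ 0.4256 -0.2099  0.012 ]]
```

>>> {"op": "drive_tool", "data": {
  "steps": [
    [-2,-8,15,0,-1],
    [-2,-9,40,0,-1],
    [-2,-9,60,0,-1],
    [-2,-9,70,0,-1],
    [-2,-9,70,0,-1]
  ]
}}

```text
clock: 35.25
position: [0.3723, -0.2114, 0.0584]
ee_rot: [0.014, 0.729, -0.685, 0.002]
contact_force: [-0.5, 0.0, -1.9]
width: 0.0195
```

>>> {"op": "drive_tool", "data": {
  "steps": [
    [0,0,7,0,-1],
    [0,0,12,0,-1],
    [0,0,15,0,-1],
    [0,0,15,0,-1]
  ]
}}

```text
clock: 35.65
position: [0.372, -0.2116, 0.0433]
ee_rot: [0.014, 0.729, -0.685, 0.002]
contact_force: [-0.3, -0.1, -2.0]
width: 0.0194
```

```bash
python3 - <<'E'
from go import *
s,M=st(); T,cc=dp_world(s["position"],M,.0115,0,.265); print(cc.round(4),(cc+T@[.018,0,0]).round(4),(cc-T@[.018,0,0]).round(4))
im=manip.get_image("side"); cv2.imwrite("pics/G_s.png",cv2.resize(im[140:230,290:410],None,fx=6,fy=6,interpolation=2))
E
```

```text
t 35.65 p [ 0.372  -0.2116  0.0433] x [ 0.062 -0.998  0.021] z [-0.016 -0.022 -1.   ] F [-0.3  -0.14 -2.01] w 0.0194
[ 0.3978 -0.2108  0.008 ] [ 0.4152 -0.2096  0.0124] [ 0.3804 -0.212   0.0035]
```

View pics/G_s.png

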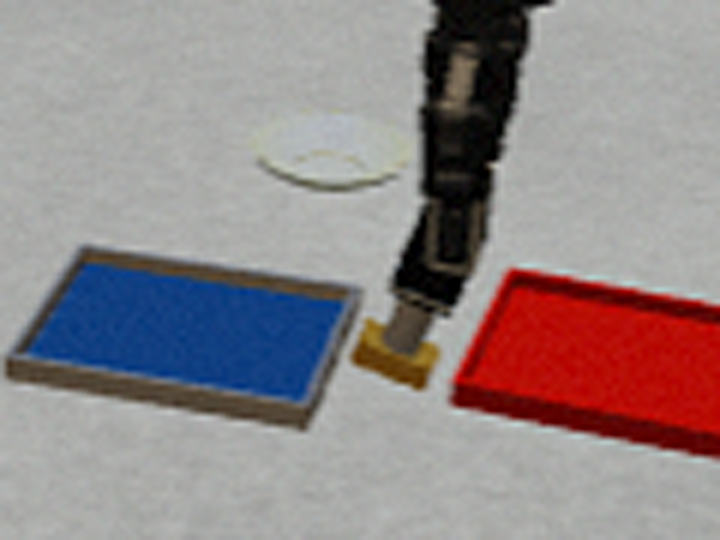

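>>> {"op": "drive_tool", "data": {
  "steps": [
    [0,0,1.5,0,-1],
    [0,0,2.5,0,-1],
    [0,-3,2.5,0,-1],
    [0,-6,2.5,0,-1]
  ]
}}

```text
clock: 36.1
position: [0.377, -0.2119, 0.0417]
ee_rot: [0.015, 0.729, -0.684, 0.001]
contact_force: [-3.3, -0.9, 6.6]
width: 0.0194
```

>>> {"op": "drive_tool", "data": {
  "steps": [
    [0,-1,0,0,-1],
    [0,-2,0,0,-1],
    [0,-3,0,0,-1]
  ]
}}

```text
clock: 36.4
position: [0.3793, -0.2117, 0.0417]
ee_rot: [0.015, 0.729, -0.684, 0.001]
contact_force: [-4.5, -1.6, 4.3]
width: 0.0194
```

>>> {"op": "drive_tool", "data": {
  "steps": [
    [0,-1,0,0,-1],
    [0,-2,0,0,-1],
    [0,-3,0,0,-1]
  ]
}}

```text
clock: 36.7
position: [0.3817, -0.2114, 0.0417]
ee_rot: [0.016, 0.729, -0.684, 0.0]
contact_force: [-3.9, 0.0, 4.2]
width: 0.0198
```

>>> {"op": "drive_tool", "data": {
  "steps": [
    [0,-1,0,0,-1],
    [0,-2,0,0,-1],
    [0,-3,0,0,-1],
    [0,-4,0,0,-1]
  ]
}}

```text
clock: 37.1
position: [0.3857, -0.211, 0.0416]
ee_rot: [0.016, 0.729, -0.684, 0.0]
contact_force: [-4.4, -1.2, 5.0]
width: 0.0194
```

```bash
python3 - <<'E'
from ab import *
st()
im=manip.get_image("side"); cv2.imwrite("pics/H_s.png",cv2.resize(im[140:230,290:410],None,fx=6,fy=6,interpolation=2))
w=manip.get_image("wrist"); cv2.imwrite("pics/H_w.png",w); ab(w)
E
```

```text
t 37.1 p [ 0.3857 -0.211   0.0416] x [ 0.064 -0.998  0.022] z [-0.021 -0.023 -1.   ] F [-4.42 -1.24  5.03] w 0.0194
a,b 176.97 185.29 s,l,th,yaw [ 0.0077  0.0004  0.1765 -0.0002]
```

View pics/H_s.png

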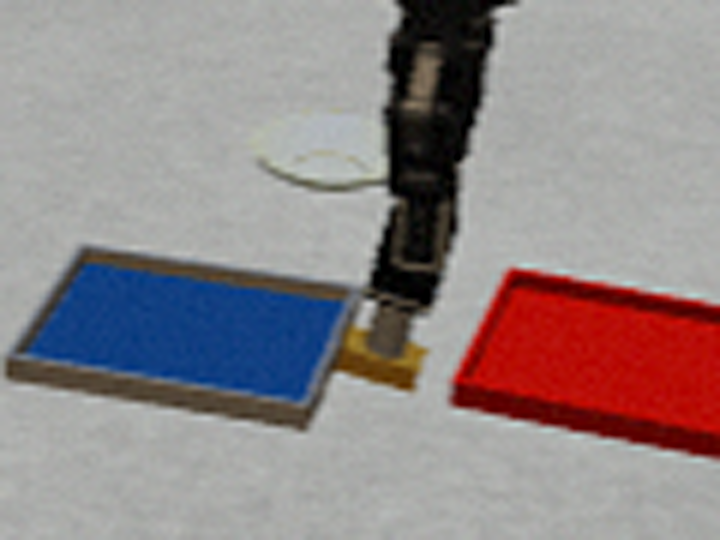

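>>> {"op": "drive_tool", "data": {
  "steps": [
    [0,-1,0,0,-1],
    [0,-2.5,0,0,-1],
    [0,-4,0,0,-1],
    [0,-5.5,0,0,-1],
    [0,-7,0,0,-1]
  ]
}}

```text
clock: 37.7
position: [0.3925, -0.2105, 0.0413]
ee_rot: [0.016, 0.729, -0.684, -0.0]
contact_force: [-5.0, -1.1, 4.6]
width: 0.0194
```

```bash
python3 - <<'E'
from ab import *
st(); w=manip.get_image("wrist"); cv2.imwrite("pics/I_w.png",w); ab(w)
E
```

```text
t 37.7 p [ 0.3925 -0.2105  0.0413] x [ 0.064 -0.998  0.022] z [-0.022 -0.023 -0.999] F [-4.97 -1.09  4.62] w 0.0194
a,b 187.76 191.57 s,l,th,yaw [ 0.0121  0.0004 -0.0396 -0.0001]
```

```bash
python3 - <<'E'
from sidefit import *
im=manip.get_image("side"); cv2.imwrite("pics/I_s.png",cv2.resize(im[170:220,320:400],None,fx=9,fy=9,interpolation=2))
w=cv2.imread("pics/I_w.png"); cv2.imwrite("pics/I_c.png",cv2.resize(w[150:250,220:340],None,fx=6,fy=6,interpolation=2))
E
```

```text
(no output)
```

View pics/I_s.png

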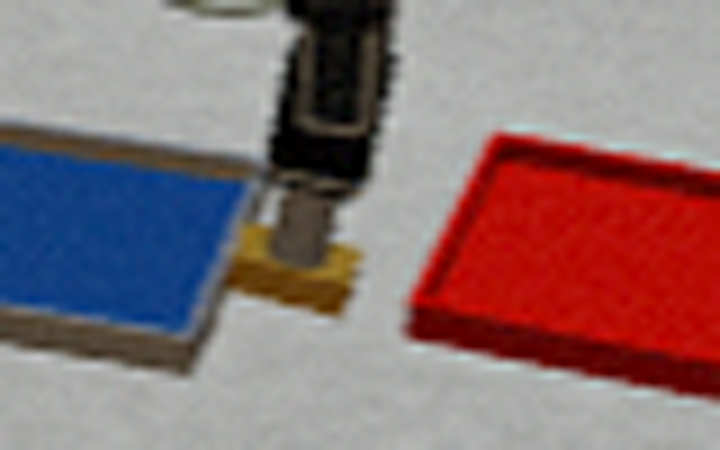

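View pics/I_c.png

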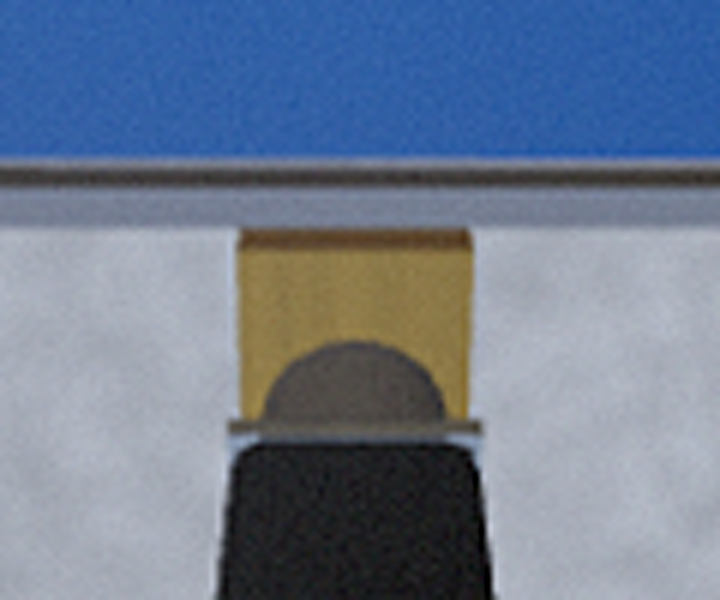

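>>> {"op": "drive_tool", "data": {
  "steps": [
    [0,-1.5,0,0,-1],
    [0,-3,0,0,-1],
    [0,-4.5,0,0,-1],
    [0,-6,0,0,-1],
    [0,-7,0,0,-1]
  ]
}}

```text
clock: 38.3
position: [0.3992, -0.2097, 0.0407]
ee_rot: [0.016, 0.729, -0.684, -0.001]
contact_force: [-4.8, -0.6, 1.1]
width: 0.0194
```

>>> {"op": "drive_tool", "data": {
  "steps": [
    [0,2,0,0,-1],
    [0,3,-8,0,-1],
    [0,3,-22,0,-1],
    [0,3,-30,0,-1],
    [0,3,-30,0,-1]
  ]
}}

```text
clock: 38.8
position: [0.3989, -0.2102, 0.0724]
ee_rot: [0.015, 0.729, -0.684, 0.002]
contact_force: [0.5, -0.9, -1.4]
width: 0.0194
```

```bash
python3 - <<'E'
from ab import *
st(); w=manip.get_image("wrist"); cv2.imwrite("pics/J_w.png",w); 
cv2.imwrite("pics/J_c.png",cv2.resize(w[130:250,220:340],None,fx=5,fy=5,interpolation=2))
ab(w)
E
```

```text
t 38.8 p [ 0.3989 -0.2102  0.0724] x [ 0.064 -0.998  0.024] z [-0.018 -0.025 -1.   ] F [ 0.46 -0.9  -1.37] w 0.0194
a,b 193.62 200.01 s,l,th,yaw [ 0.0031  0.0004  0.0619 -0.0002]
```

View pics/J_c.png

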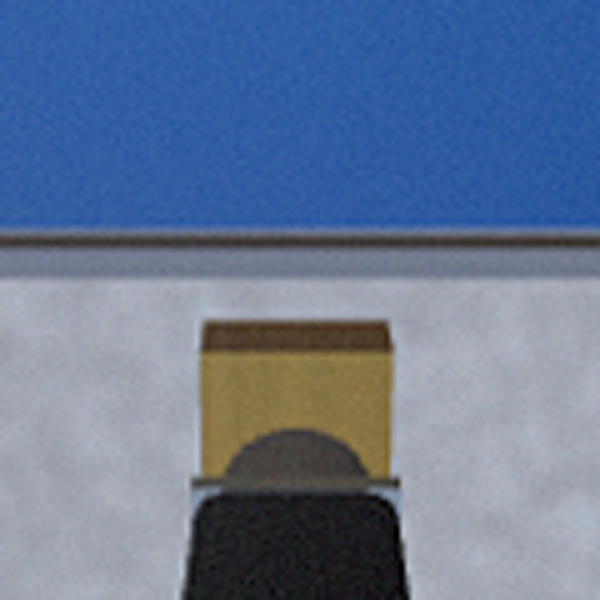

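>>> {"op": "drive_tool", "data": {
  "steps": [
    [0,-10,-15,0,-1],
    [0,-35,-15,0,-1],
    [0,-60,-15,0,-1],
    [0,-80,-13,0,-1],
    [0,-85,-10,0,-1]
  ]
}}

```text
clock: 39.35
position: [0.4856, -0.2044, 0.0794]
ee_rot: [0.015, 0.73, -0.684, 0.002]
contact_force: [-0.1, -1.0, -2.0]
width: 0.0191
```

>>> {"op": "drive_tool", "data": {
  "steps": [
    [0,0,10,0,-1],
    [0,0,25,0,-1],
    [0,0,30,0,-1],
    [0,0,33,0,-1],
    [0,0,33,0,-1]
  ]
}}

```text
clock: 39.85
position: [0.4842, -0.205, 0.046]
ee_rot: [0.015, 0.729, -0.684, 0.001]
contact_force: [-0.6, 0.9, -1.6]
width: 0.0195
```

```bash
python3 - <<'E'
from go import *
s,M=st(); T,cc=dp_world(s["position"],M,.0031,0,.062); print(cc.round(4),(cc-T@[.018,0,0]).round(4))
w=manip.get_image("wrist"); cv2.imwrite("pics/K_w.png",w)
E
```

```text
t 39.85 p [ 0.4842 -0.205   0.046 ] x [ 0.064 -0.998  0.023] z [-0.018 -0.024 -1.   ] F [-0.65  0.92 -1.59] w 0.0195
[ 0.4902 -0.2056  0.0062] [ 0.4722 -0.2067  0.0054]
```

View pics/K_w.png

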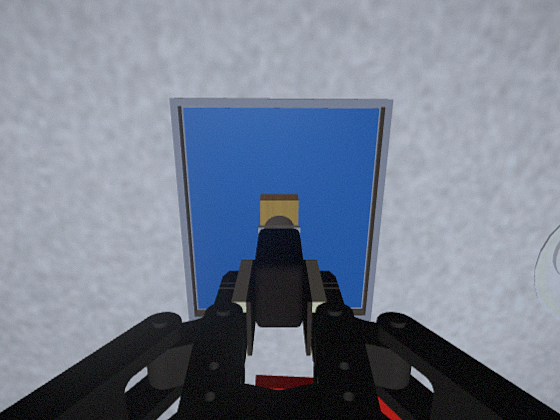

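Above the tray floor, mid-tray. Lowering gently with force watch, squeeze reduced so the foot can settle flat.

>>> {"op": "drive_tool", "data": {
  "steps": [
    [0,0,1,0,-1],
    [0,0,1.5,0,-1]
  ],
  "squeeze": 20
}}

```text
clock: 40.1
position: [0.4849, -0.2055, 0.0455]
ee_rot: [0.015, 0.729, -0.684, 0.002]
contact_force: [0.0, 0.5, -1.7]
width: 0.0193
```

>>> {"op": "drive_tool", "data": {
  "steps": [
    [0,0,1,0,-1],
    [0,0,1,0,-1]
  ]
}}

```text
clock: 40.3
position: [0.4851, -0.2057, 0.0447]
ee_rot: [0.015, 0.729, -0.684, 0.003]
contact_force: [-0.0, 0.9, -1.6]
width: 0.0197
```

>>> {"op": "drive_tool", "data": {
  "steps": [
    [0,0,1,0,-1],
    [0,0,1,0,-1]
  ]
}}

```text
clock: 40.5
position: [0.4853, -0.2058, 0.0444]
ee_rot: [0.015, 0.729, -0.684, 0.003]
contact_force: [-1.0, 0.7, 4.1]
width: 0.0195
```

>>> {"op": "drive_tool", "data": {
  "steps": [
    [0,0,1.2,0,-1],
    [0,-1,1.3,0,-1],
    [0,-2,1.3,0,-1]
  ]
}}

```text
clock: 40.8
position: [0.4868, -0.2058, 0.0441]
ee_rot: [0.015, 0.73, -0.684, 0.003]
contact_force: [-2.7, 0.8, 6.8]
width: 0.0193
```

```bash
python3 - <<'E'
from ab import *
st(); w=manip.get_image("wrist"); cv2.imwrite("pics/L_w.png",w); ab(w)
E
```

```text
t 40.8 p [ 0.4868 -0.2058  0.0441] x [ 0.065 -0.998  0.025] z [-0.016 -0.026 -1.   ] F [-2.69  0.82  6.84] w 0.0193
a,b 196.28 202.27 s,l,th,yaw [ 0.0027  0.0004  0.0386 -0.0002]
```

>>> {"op": "drive_tool", "data": {
  "steps": [
    [0,-0.5,1,0,-1],
    [0,-1.5,1,0,-1],
    [0,-1.5,0.6,0,-1]
  ]
}}

```text
clock: 41.15
position: [0.4876, -0.2058, 0.044]
ee_rot: [0.016, 0.73, -0.684, 0.003]
contact_force: [-2.2, -0.3, 3.5]
width: 0.0192
```

```bash
python3 - <<'E'
from ab import *
st(); w=manip.get_image("wrist"); cv2.imwrite("pics/M_w.png",w); ab(w)
E
```

```text
t 41.15 p [ 0.4876 -0.2058  0.044 ] x [ 0.065 -0.998  0.025] z [-0.018 -0.026 -0.999] F [-2.24 -0.29  3.49] w 0.0192
a,b 197.42 203.25 s,l,th,yaw [ 0.0025  0.0004  0.0285 -0.0002]
```

>>> {"op": "drive_tool", "data": {
  "steps": [
    [0,0,0,0,-1],
    [0,0,0,0,-0.5],
    [0,0,0,0,-0.45],
    [0,0,0,0,-0.3],
    [0,0,0,0,0]
  ]
}}

```text
clock: 41.7
position: [0.4879, -0.2058, 0.0438]
ee_rot: [0.015, 0.73, -0.684, 0.003]
contact_force: [-0.2, 0.5, 0.4]
width: 0.0421
```

>>> {"op": "drive_tool", "data": {
  "steps": [
    [0,0,0,0,0.5],
    [0,0,0,0,1],
    [0,0,0,0,1],
    [0,0,0,0,1],
    [0,0,0,0,1]
  ]
}}

```text
clock: 42.2
position: [0.4879, -0.2058, 0.0439]
ee_rot: [0.015, 0.73, -0.684, 0.003]
contact_force: [-0.3, 0.2, -0.3]
width: 0.0853
```

```bash
python3 - <<'E'
from h import *
st(); w=manip.get_image("wrist"); cv2.imwrite("pics/N_w.png",w)
im=manip.get_image("side"); cv2.imwrite("pics/N_s.png",cv2.resize(im[130:230,280:400],None,fx=6,fy=6,interpolation=2))
E
```

```text
t 42.2 p [ 0.4879 -0.2058  0.0439] x [ 0.065 -0.998  0.025] z [-0.017 -0.026 -1.   ] F [-0.26  0.24 -0.31] w 0.0853
```

View pics/N_w.png

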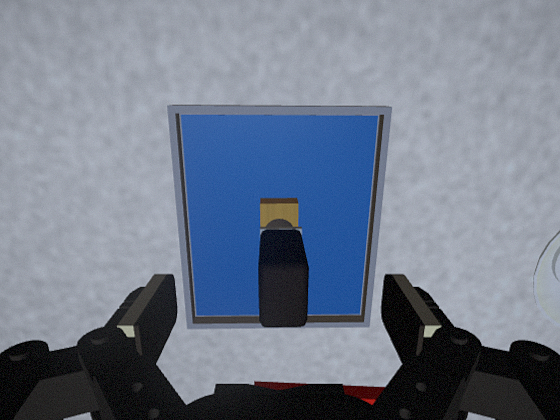

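View pics/N_s.png

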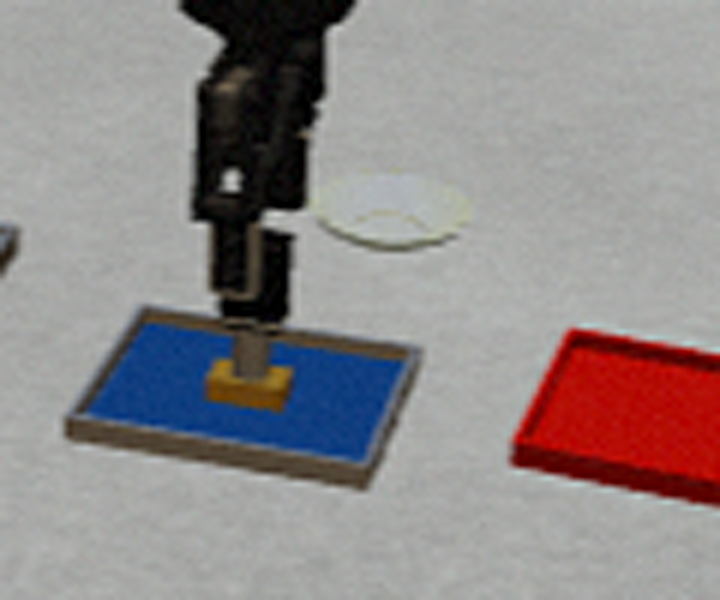

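The die stands upright and free, centred in the tray around side (322,195) and wrist (280,215). I'll retreat straight up.

>>> {"op": "drive_tool", "data": {
  "steps": [
    [0,0,-20,0,1],
    [0,0,-50,0,1],
    [0,0,-90,0,1],
    [0,0,-130,0,1],
    [0,0,-150,0,1]
  ]
}}

```text
clock: 42.8
position: [0.492, -0.2025, 0.1976]
ee_rot: [0.015, 0.73, -0.684, 0.006]
contact_force: [1.3, -0.1, -0.1]
width: 0.0854
```

>>> {"op": "drive_tool", "data": {
  "steps": [
    [0,0,0,0,1],
    [0,0,0,0,1]
  ]
}}

```text
clock: 43.0
position: [0.4921, -0.2025, 0.1976]
ee_rot: [0.015, 0.73, -0.684, 0.006]
contact_force: [-0.3, 0.5, -1.0]
width: 0.0855
```

```bash
python3 - <<'E'
from h import *
st(); im=manip.get_image("side"); cv2.imwrite("pics/O_s.png",im); w=manip.get_image("top"); cv2.imwrite("pics/O_t.png",w)
cv2.imwrite("pics/O_c.png",np.hstack([cv2.resize(im[150:300,190:410],(800,545),interpolation=2)]))
E
```

```text
t 43.0 p [ 0.4921 -0.2025  0.1976] x [ 0.065 -0.997  0.029] z [-0.011 -0.03  -1.   ] F [-0.31  0.53 -0.99] w 0.0855
```

View pics/O_c.png

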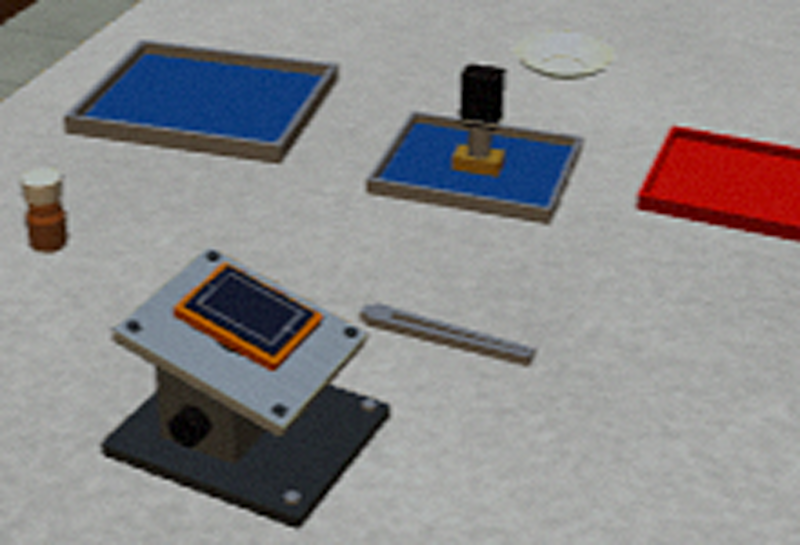

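View pics/O_t.png

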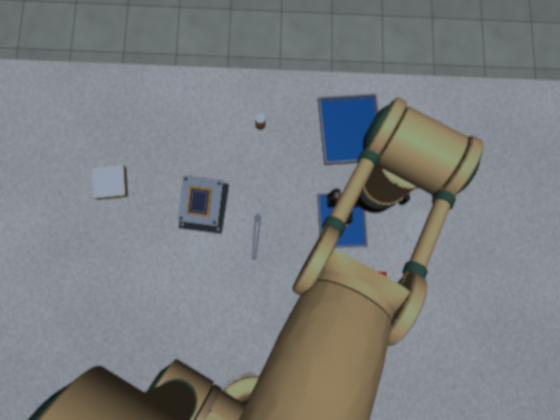

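The die stands upright in the small blue tray at side crop (478,120), clear of the gripper. The chip and the other objects are where they started. Handing in.

```bash
python3 -c "
from rig import manip
print(manip.sign_off())"
```

```text
the job is handed in; nothing more can be done
None
```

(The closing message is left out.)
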